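# Weigh the leftover string spools and box them

## Robot

A 6-joint arm with a two-finger parallel gripper is mounted at the origin on a cart in front of the work surface, level with it; the furniture and walls round the work are solid. World frame = base frame: x ahead of the robot, y to its left, z up, the work surface at z = 0. Lengths are in mm, angles in rad, forces in N, time in s.
With the tool pointing down it reaches from about 200 to 875 mm from the base axis. Payload 3.4 kg.
Tool frame: the origin (TCP) lies midway between the tips of the shut fingers; the grasp point (between the pads) lies 19 mm behind it; z points along the fingers, y is the line along which they close (so a half turn about z gives the same grasp; the last joint's range is limited). The gripper opens to 94 mm and grips with 3 to 60 N. Pads are 16 mm wide; open, the fingers measure 119 mm over their backs; the gripper's body (75 mm by 177 mm) begins 78 mm behind the grasp point.
Start: joints at [1.204, 0.276, 1.505, -0, 1.361, -0.121], TCP at [139.932, 557.749, 205.493] pointing down, gripper open.
Joint ranges: [-2.89, 2.89], [-0.75, 2.08], [0.22, 2.7], [-1.18, 4.32], [0.11, 2.71], [-2.7, 2.7]. Speed limits (rad/s): [2.57, 2.57, 3.14, 3.14, 3.14, 3.14].

## Interface

Orientations are given as a rotation vector (axis times angle).
In Python, from station import manip gives the robot as it stands.
- The arm moves only by the shell command python3 -m jog 'ROWS'. ROWS is JSON, a list of rows, each an object with "grip": the finger opening in m, from 0 to 0.094; "dp": the shift along the tool's x, y, z in m, a list of three; "roll": the turn about the tool's z in degrees. In form: [{"grip": grip, "dp": [x, y, z], "roll": roll}, ...]. A call has 1 to 12 rows; each row is the pose to reach, as a shift and turn from the pose commanded when the call began, along the tool's axes at that moment; what a row does not reach only later rows make up. A row lasts 1/12 s, in which the tool goes at most 41.7 mm and 7.16 degrees, less where a joint would pass 70% of its speed; a pose out of reach is approached as far as the arm can. A call with a gripper value outside its range is refused whole. The fingers move at their own pace and stop on an object; the grip force is fixed at half the most. Time passes only in rows, so rows that repeat a pose let the fingers close. It gives the time, the measured TCP pose, the force, the opening and the grip force at its end, in the units of the state.
- manip.sense(): the state, without advancing time (a new reading comes with each control period).
- manip.capture(name): name is "scene" or "top" or "wrist"; returns the picture (400x640x3 uint8, red, green, blue); there is no depth.
- manip.camera_info(name): a dict with "fov_y" (degrees; the focal length in pixels is half the picture's height over the tangent of half this angle, whatever the lens; pixels are square), "cx", "cy" (the principal point, pixels), "R" (3x3) and "t" (3): a world point X has camera coordinates R X + t. Camera axes: x right, y down, z forward; pixel columns grow to the right and rows downward; lengths in mm; the calibration is good to about 2 mm. A picture is of the moment at which its call begins: read the wrist's pose just before it. camera_info takes no time and is no camera call; for the wrist camera it gives the pose at the moment of the call.
- manip.close_job(): hands the job in; it is judged then, once.
The state is a dict: "t": time; "q": joint angles; "qd": joint speeds; "tau": joint torques, N m; "ee_pos": TCP position; "orientation": TCP orientation; "ft_force": force on the tool from outside, world axes, zero at the start; "wrist_torque": the same for the moment, N m; "width": finger opening in mm; "gripper_force": force on a finger pad.
Only numpy, scipy, OpenCV 4.12 (cv2) and the standard library are available. Lean on these libraries where they do the work, as an engineer would, in place of code of your own. Each camera call takes 0.05 s, during which the arm holds its last target. There are 200 camera calls.

## Task

First lift the lid off the grey storage box by its knob and set it aside flat on the desk. Then put all the string spools together in the pan of the beam scale and slide the counterpoise until the beam settles level with nothing else touching the scale. When it has been level for a couple of seconds, move all the spools into the box and put the lid back on, properly closed; leave the mug, the tape measure and the tin of nuts where they are.

Things in the scene. Friction and masses are not known exactly. Their poses are not given: they have to be found in the camera images.
- scale: bench beam scale, fixed. Origin: underside of its base (100 mm wide, from y -215 to +185), below the pivot; x away from the robot, y left along the beam. Beam: 14 mm square bar on a pivot 85 mm up; pan on the +y side (centre y +115), counterpoise arm to y -190 with a pointer to y -214. Beside the pointer an index post (x +20, y -206, 100 mm high) has a mark level with it at balance
- pan_top (a point): centre of the upper face of the aluminium pan, a tray 114 mm (x) by 190 mm (y), rim 12 mm high and 3 mm thick, fixed on the beam and tilting with it; 118 mm above the desk when the beam is level, about 10 mm higher or lower at the stops. Axes as the scale's when level. Three spools fit in a row along y; a spool farther out on the pan weighs a little more
- beam (a joint): tilt of the beam, rad: 0 = level, positive = pan side down, stops at -0.09 and +0.09. It swings freely and settles in about 1 s; between the stops it tilts about 7 to 8 mrad for each mm that the counterpoise is off the balance point (counterpoise too near the pivot: positive)
- poise (a joint): position in m of the counterpoise along its arm: 0 = innermost (50 mm from the pivot), grows outward (to the scale's -y) up to 0.12. Starts near 0. Light friction (about 1 N) keeps it where it is put. Balance points range from about 0.02 to 0.1, according to the load
- poise_knob (a point): middle of the counterpoise's black knob, upright and round, 20 mm in diameter, from 19 mm below to 15 mm above this point; below it 3 mm of neck, then the counterpoise block (38 mm across the beam, 34 mm along it). It rises and falls with the beam
- box: grey plastic storage box, fixed, outside 180 (x) x 112 (y) x 66 mm high, walls and floor 4 mm (inside 172 x 104 mm, 62 mm deep): room for three spools in a row along its x. Origin: centre of its underside; x roughly away from the robot. The lid lies on it at the start
- lid: loose lid of the box, 150 g: plate 188 (x) x 120 (y) x 5 mm, under it a lip 160 x 92 x 6 mm that drops into the box with 6 mm play all round. Origin: centre of the lip's underside, z up (60 mm above the box's origin when closed). In the middle an upright black knob 40 (x) x 16 (y) mm, 11 to 46 mm above the origin. May go on turned half round. Free desk for it: near x 0.44, y -0.09
- spool_0: wooden spool of string, standing on end at the start: round, 48 mm diameter over the two flanges (each 6 mm thick), 42 mm over the string between them, 50 mm tall. Origin: centre of its lower end, z along its axis. Weighs 85 to 170 g. Two or three of the three are there; an absent one has no pose
- spool_1: wooden spool of string, standing on end at the start: round, 48 mm diameter over the two flanges (each 6 mm thick), 42 mm over the string between them, 50 mm tall. Origin: centre of its lower end, z along its axis. Weighs 85 to 170 g. Two or three of the three are there; an absent one has no pose
- spool_2: wooden spool of string, standing on end at the start: round, 48 mm diameter over the two flanges (each 6 mm thick), 42 mm over the string between them, 50 mm tall. Origin: centre of its lower end, z along its axis. Weighs 85 to 170 g. Two or three of the three are there; an absent one has no pose
- mug: bystander: mug 78 x 112 x 92 mm in front of the box, origin under its centre; leave alone
- rule: bystander: tape measure 34 x 70 x 64 mm at the left, origin under its centre; leave alone
- nut_tin: bystander: open tin of nuts 68 mm in diameter, 30 mm high, in front of the box, origin under its centre; leave alone
Not all that is in view belongs to the job. What is shaped like the spool_2 but black or purple is not meant.

How it is judged:
By the outcome, as a careful person would: the job done as asked, in the order asked, and still so for the second after the job is handed in, with the robot touching nothing.
Of spool_0, spool_1, spool_2 only 2 to 3 are there at a start; the rules pass over those that are not, and their reading is None.
At some moment in a run one of spool_0, spool_1, spool_2 may be knocked a few centimetres aside while the robot is not near it.
Once in a run the grip may slacken for a moment while it holds something.
It also fails if it takes over 210 s, if anything falls off the work surface, if the arm or the gripper's body presses on something with over 40 N, if the wrist force passes 120 N, or if a joint passes its speed limit or range.

## Working session

There is one attempt and no reset: what is moved stays moved. The work goes in short steps, Python scripts to look and compute and a shell command to move; the robot and the scene stay as the last step left them, time stands still between calls to the robot, and variables do not carry over. Pictures are saved under pics/ and viewed, at most 14 in all, crops included, and the job is handed in when it is done.

```bash
ls; mkdir -p pics; python3 - <<'E'
from station import manip
import cv2
s=manip.sense(); print({k:s[k] for k in('t','ee_pos','orientation','width','ft_force')})
for n in('scene','top'):
    im=manip.capture(n); cv2.imwrite(f'pics/{n}0.png',im[:,:,::-1]); c=manip.camera_info(n); print(n,c)
E
```

```text
pics
{'t': 0.0, 'ee_pos': array([139.73282934, 557.19065075, 204.61664043]), 'orientation': array([-3.85115156e-01, -3.11746547e+00,  2.74114896e-03]), 'width': 93.82653762112585, 'ft_force': array([-0.04182354, -0.35788695,  0.45361192])}
scene {'fov_y': 56.73584718904107, 'cx': 323.6550476676361, 'cy': 198.80129090152337, 'R': array([[ 0.51745715, -0.85547088, -0.02019102],
       [-0.33225797, -0.17911994, -0.92602413],
       [ 0.78857006,  0.48588643, -0.37692391]]), 't': array([-267.7003963 ,  271.77259381,  885.92100547])}
top {'fov_y': 45.34094797273788, 'cx': 321.62818551968996, 'cy': 201.11115012243715, 'R': array([[ 0.00607829, -0.99962519, -0.02669337],
       [-0.99152215, -0.00255992, -0.12991258],
       [ 0.12979555,  0.02725672, -0.99116607]]), 't': array([  14.65149774,  493.6465824 , 1434.52624268])}
```

View pics/scene0.png

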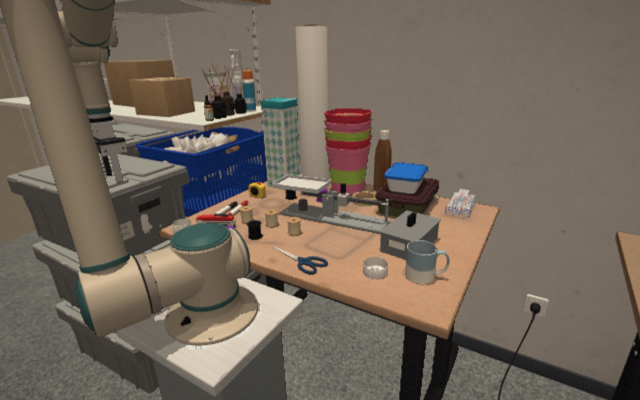

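View pics/top0.png

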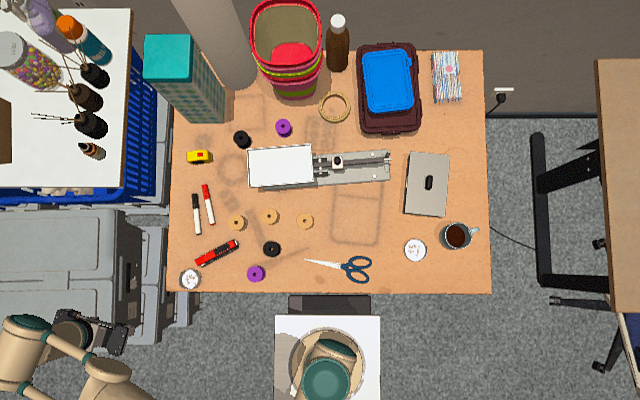

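The scene shows three tan spools; in the top view they are at about (238,222), (271,216) and (305,221). The lidded box is at (427,183) with its knob at (429,183), the pan at (281,166) and the counterpoise knob at (337,161). The tin is at (415,250) and the mug at (456,236).

```bash
cat > h.py <<'E'
from station import manip
import cv2, numpy as np
from scipy.spatial.transform import Rotation as Ro
def K(c): return 200/np.tan(np.radians(c['fov_y']/2))
def p2w(c,u,v,z):
    d=c['R'].T@np.array([(u-c['cx'])/K(c),(v-c['cy'])/K(c),1]); o=-c['R'].T@c['t']
    return o+d*(z-o[2])/d[2]
def w2p(c,X):
    x=c['R']@np.asarray(X,float)+c['t']; return K(c)*x[:2]/x[2]+[c['cx'],c['cy']]
def blobs(m,amin=30):
    n,l,s,ce=cv2.connectedComponentsWithStats(m.astype(np.uint8))
    return [(s[i],ce[i],l==i) for i in range(1,n) if s[i][4]>=amin]
def rel(x,y,z,yaw=None):
    "tool-frame dp (m) from the current measured pose to a world TCP (mm)"
    s=manip.sense(); R=Ro.from_rotvec(s['orientation'])
    d=R.inv().apply(np.array([x,y,z])-s['ee_pos'])/1000
    ya=tool_yaw(); r=None if yaw is None else -((yaw-ya+90)%180-90)
    return d.round(4), r
def tool_yaw():
    "world angle (deg) of the tool's y (closing) axis"
    y=Ro.from_rotvec(manip.sense()['orientation']).as_matrix()[:,1]; return np.degrees(np.arctan2(y[1],y[0]))
E
python3 - <<'E'
from h import *
im=cv2.imread('pics/top0.png'); c=manip.camera_info('top'); hsv=cv2.cvtColor(im,cv2.COLOR_BGR2HSV)
for u,v in((238,222),(271,216),(305,221),(255,200),(427,183),(440,165),(281,166),(350,165)): print(u,v,hsv[v,u],p2w(c,u,v,50).round())
# grey things
H,S,V=cv2.split(hsv)
m=(S<50)&(V>70); m[:140]=0; m[222:]=0; m[:,:240]=0; m[:,480:]=0
for s,ce,l in blobs(m,200):
    r=cv2.minAreaRect(np.argwhere(l)[:,::-1].astype(np.float32)); print(s,r); print([p2w(c,*q,z).round(1) for z in (68,125) for q in cv2.boxPoints(r)])
m=(V<60); m[:140]=0; m[210:]=0; m[:,:310]=0;m[:,470:]=0
for s,ce,l in blobs(m,15): print('dark',s,ce,p2w(c,*ce,106),p2w(c,*ce,130))
print(tool_yaw())
cv2.imwrite('pics/c0.png',cv2.resize(im[130:270,170:480],None,fx=2.58,fy=2.58,interpolation=cv2.INTER_CUBIC))
E
```

```text
238 222 [ 16 142 239] [427. 269.  50.]
271 216 [ 16 138 237] [445. 169.  50.]
305 221 [ 13 113 204] [431.  66.  50.]
255 200 [ 14 112 224] [494. 219.  50.]
427 183 [143  73  14] [ 547. -302.   50.]
440 165 [ 16  30 185] [ 603. -343.   50.]
281 166 [ 90   2 242] [599. 141.  50.]
350 165 [25 19 81] [603. -70.  50.]
[ 246  143  146   47 4842] ((318.91021728515625, 163.627197265625), (43.182037353515625, 144.6179656982422), 85.42607879638672)
[array([651.9, 250. ,  68. ]), array([ 687.4, -188.1,   68. ]), array([ 555.1, -196.7,   68. ]), array([519.3, 236. ,  68. ]), array([637.9, 239. , 125. ]), array([ 672. , -181.4,  125. ]), array([ 545. , -189.7,  125. ]), array([510.6, 225.6, 125. ])]
[ 405  152   45   65 2397] ((426.4263000488281, 183.81149291992188), (41.37483215332031, 62.01698684692383), 5.19442892074585)
[array([ 454.5, -225.9,   68. ]), array([ 641.8, -245.7,   68. ]), array([ 630.3, -368.8,   68. ]), array([ 443.8, -347. ,   68. ]), array([ 448.4, -217.7,  125. ]), array([ 628.2, -236.8,  125. ]), array([ 617.1, -354.9,  125. ]), array([ 438.1, -333.9,  125. ])]
dark [335 157   6   8  31] [337.16129032 160.32258065] [604.95455259 -30.16217014 106.        ] [599.70768186 -30.04096148 130.        ]
dark [407 156   3  20  24] [407.83333333 165.66666667] [ 589.07364844 -236.64844819  106.        ] [ 584.10289216 -232.93715132  130.        ]
dark [425 176   8  14  80] [428.4125 182.2125] [ 540.13461481 -295.34371395  106.        ] [ 536.01474049 -290.61190771  130.        ]
dark [404 188   3  22  26] [404.76923077 198.03846154] [ 493.54217576 -226.16589399  106.        ] [ 490.23238415 -222.63685278  130.        ]
75.91775563743708
```

View pics/c0.png

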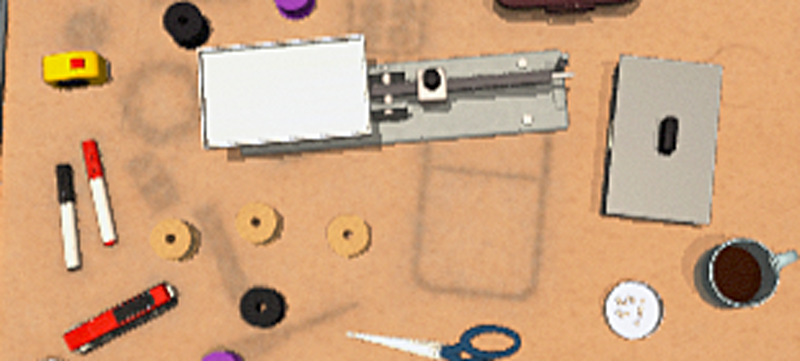

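The crop shows the spool holes at crop pixels (172,239), (258,222) and (348,235). The lid knob is at (668,135) and the poise knob at (431,79). Next, move above the lid knob.

```bash
python3 - <<'E'
from h import *
print(rel(540,-295,240,84)); print(Ro.from_rotvec(manip.sense()['orientation']).as_matrix().round(3))
E
```

```text
(array([-0.5956, -0.7293, -0.0342]), np.float64(-8.082244362562918))
[[-0.97   0.243 -0.001]
 [ 0.243  0.97  -0.002]
 [ 0.    -0.002 -1.   ]]
```

```bash
python3 -m jog '[{"grip":0.07,"dp":[-0.2978,-0.3647,-0.0342],"roll":-4},{"grip":0.07,"dp":[-0.5956,-0.7293,-0.0342],"roll":-8},{"grip":0.07,"dp":[-0.5956,-0.7293,-0.0342],"roll":-8},{"grip":0.07,"dp":[-0.5956,-0.7293,-0.0342],"roll":-8},{"grip":0.07,"dp":[-0.5956,-0.7293,-0.0342],"roll":-8},{"grip":0.07,"dp":[-0.5956,-0.7293,-0.0342],"roll":-8},{"grip":0.07,"dp":[-0.5956,-0.7293,-0.0342],"roll":-8},{"grip":0.07,"dp":[-0.5956,-0.7293,-0.0342],"roll":-8},{"grip":0.07,"dp":[-0.5956,-0.7293,-0.0342],"roll":-8},{"grip":0.07,"dp":[-0.5956,-0.7293,-0.0342],"roll":-8},{"grip":0.07,"dp":[-0.5956,-0.7293,-0.0342],"roll":-8},{"grip":0.07,"dp":[-0.5956,-0.7293,-0.0342],"roll":-8}]'; python3 -c "
from h import *
print(rel(540,-295,240,84))"
```

```text
t: 1.1
ee_pos: [352.3, 103.6, 224.4]
orientation: [0.167, 3.137, 0.001]
ft_force: [1.4, 0.3, 0.1]
width: 70.3
gripper_force: 0.0
(array([-0.2289, -0.3765, -0.0156]), np.float64(-0.08036187025739139))
```

```bash
python3 -m jog '[{"grip":0.07,"dp":[-0.229,-0.3765,-0.0156],"roll":0},{"grip":0.07,"dp":[-0.229,-0.3765,-0.0156],"roll":0},{"grip":0.07,"dp":[-0.229,-0.3765,-0.0156],"roll":0},{"grip":0.07,"dp":[-0.229,-0.3765,-0.0156],"roll":0},{"grip":0.07,"dp":[-0.229,-0.3765,-0.0156],"roll":0},{"grip":0.07,"dp":[-0.229,-0.3765,-0.0156],"roll":0},{"grip":0.07,"dp":[-0.229,-0.3765,-0.0156],"roll":0},{"grip":0.07,"dp":[-0.229,-0.3765,-0.0156],"roll":0},{"grip":0.07,"dp":[-0.229,-0.3765,-0.0156],"roll":0},{"grip":0.07,"dp":[-0.229,-0.3765,-0.0156],"roll":0},{"grip":0.07,"dp":[-0.229,-0.3765,-0.0156],"roll":0},{"grip":0.07,"dp":[-0.229,-0.3765,-0.0156],"roll":0}]'; python3 - <<'E'
from h import *
c=manip.camera_info('wrist'); im=manip.capture('wrist')[:,:,::-1].copy(); cv2.imwrite('pics/w1.png',im)
print(rel(540,-295,240,84), c['fov_y'], (-c['R'].T@c['t']).round(), w2p(c,[540,-295,106]))
m=(cv2.cvtColor(im,cv2.COLOR_BGR2HSV)[:,:,2]<60)
for s,ce,l in blobs(m,150): print(s,p2w(c,*ce,106).round(1), cv2.minAreaRect(np.argwhere(l)[:,::-1].astype(np.float32)))
E
```

```text
t: 2.1
ee_pos: [541.8, -298.4, 238.1]
orientation: [0.172, 3.137, -0.003]
ft_force: [0.1, -0.1, -1.1]
width: 70.1
gripper_force: 0.0
(array([ 0.0005,  0.0003, -0.0017]), np.float64(-0.23361283780971576)) 59.71925031478348 [ 465. -288.  418.] [325.70749075 185.61018555]
[ 173    0   78   65 3538] [ 398.  -368.7  106. ] ((211.5, 32.0), (64.0, 77.0), 90.0)
[    0     2   157   286 14165] [ 484.8 -518.9  106. ] ((78.0, 144.5), (156.0, 285.0), 0.0)
[  0  86  42  37 555] [ 442.8 -552.9  106. ] ((16.78641700744629, 107.64537048339844), (50.42532730102539, 21.412790298461914), 29.19748306274414)
[315 164  18  47 767] [ 540.9 -296.7  106. ] ((323.5, 187.0), (46.0, 17.0), 90.0)
[579 165  61  27 815] [560.3 -28.8 106. ] ((611.9037475585938, 172.32110595703125), (62.64183807373047, 21.359527587890625), 16.699243545532227)
[607 211  33  30 692] [607.6 -17.  106. ] ((623.9359741210938, 224.35198974609375), (35.24043655395508, 25.759506225585938), 10.304845809936523)
[    0   234   640   166 46365] [ 704.9 -323.9  106. ] ((319.5, 316.5), (165.0, 639.0), 90.0)
```

View pics/w1.png

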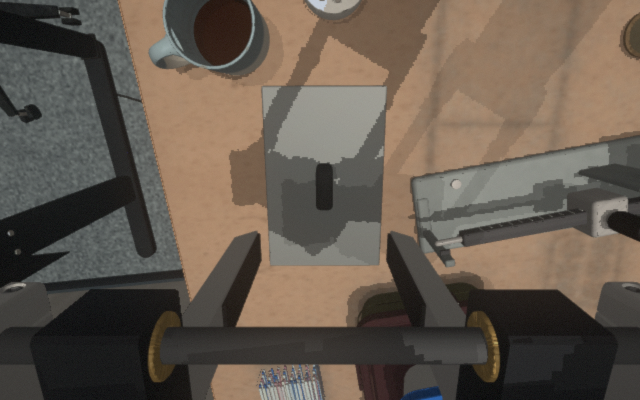

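The wrist view shows the lid knob at (323,187), square to the fingers. Descend and grip.

```bash
python3 -m jog '[{"grip":0.07,"dp":[-0.001,-0.002,0.035],"roll":0},{"grip":0.06,"dp":[-0.001,-0.002,0.075],"roll":0},{"grip":0.05,"dp":[-0.001,-0.002,0.115],"roll":0},{"grip":0.05,"dp":[-0.001,-0.002,0.145],"roll":0},{"grip":0.05,"dp":[-0.001,-0.002,0.16],"roll":0},{"grip":0.05,"dp":[-0.001,-0.002,0.16],"roll":0},{"grip":0.0,"dp":[-0.001,-0.002,0.16],"roll":0},{"grip":0.0,"dp":[-0.001,-0.002,0.16],"roll":0},{"grip":0.0,"dp":[-0.001,-0.002,0.16],"roll":0},{"grip":0.0,"dp":[-0.001,-0.002,0.16],"roll":0},{"grip":0.0,"dp":[-0.001,-0.002,0.16],"roll":0},{"grip":0.0,"dp":[-0.001,-0.002,0.16],"roll":0}]'
```

```text
t: 3.15
ee_pos: [541.6, -296.3, 81.3]
orientation: [0.166, 3.135, -0.004]
ft_force: [-1.0, -2.1, 3.2]
width: 15.7
gripper_force: 30.0
```

```bash
python3 -m jog '[{"grip":0.0,"dp":[0,0,-0.02],"roll":0},{"grip":0.0,"dp":[0,0,-0.05],"roll":0},{"grip":0.0,"dp":[0,0,-0.08],"roll":0},{"grip":0.0,"dp":[0.02,0.03,-0.08],"roll":0},{"grip":0.0,"dp":[0.04,0.06,-0.08],"roll":0},{"grip":0.0,"dp":[0.06,0.09,-0.08],"roll":0},{"grip":0.0,"dp":[0.08,0.12,-0.08],"roll":0},{"grip":0.0,"dp":[0.1,0.15,-0.08],"roll":0},{"grip":0.0,"dp":[0.12,0.18,-0.08],"roll":0},{"grip":0.0,"dp":[0.1276,0.1933,-0.08],"roll":0},{"grip":0.0,"dp":[0.1276,0.1933,-0.08],"roll":0},{"grip":0.0,"dp":[0.1276,0.1933,-0.08],"roll":0}]'; python3 - <<'E'
from h import *
cv2.imwrite('pics/t2.png',cv2.resize(manip.capture('top')[120:280,170:490,::-1],None,fx=2.5,fy=2.5)); print(rel(435,-90,24,84))
E
```

```text
t: 4.15
ee_pos: [435.0, -89.6, 160.4]
orientation: [0.164, 3.135, -0.002]
ft_force: [0.6, -0.2, -1.2]
width: 15.9
gripper_force: 30.0
(array([0.0011, 0.0005, 0.1364]), np.float64(-0.05070622747547304))
```

View pics/t2.png

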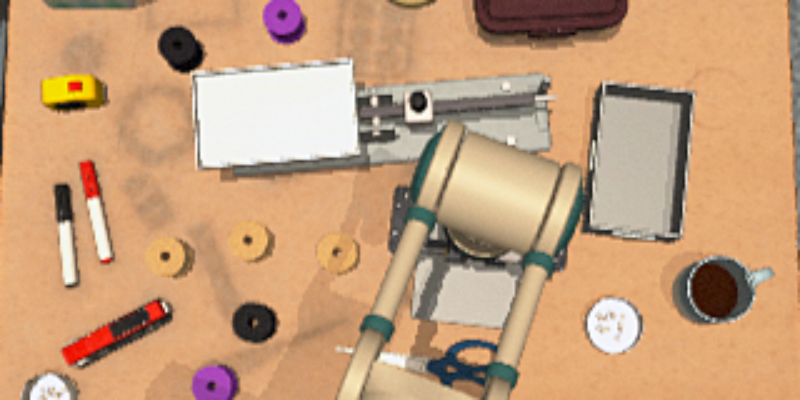

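The lid is held clear of everything, the box is open, and the spools have not moved. Lower and release.

```bash
python3 -m jog '[{"grip":0.0,"dp":[0.001,0,0.03],"roll":0},{"grip":0.0,"dp":[0.001,0,0.06],"roll":0},{"grip":0.0,"dp":[0.001,0,0.09],"roll":0},{"grip":0.0,"dp":[0.001,0,0.115],"roll":0},{"grip":0.0,"dp":[0.001,0,0.13],"roll":0},{"grip":0.0,"dp":[0.001,0,0.136],"roll":0},{"grip":0.0,"dp":[0.001,0,0.138],"roll":0},{"grip":0.0,"dp":[0.001,0,0.138],"roll":0}]'
```

```text
t: 4.87
ee_pos: [434.4, -90.7, 21.8]
orientation: [-0.168, -3.137, 0.0]
ft_force: [0.5, -0.3, -1.3]
width: 16.2
gripper_force: 30.0
```

```bash
python3 - <<'E'
from h import *
im=manip.capture('top')[:,:,::-1]; c=manip.camera_info('top')
H,S,V=cv2.split(cv2.cvtColor(im,cv2.COLOR_BGR2HSV))
for u,v in((170+168/2.5,120+256/2.5),(170+250/2.5,120+241/2.5),(170+338/2.5,120+253/2.5)): print('spool',p2w(c,u,v,50).round(1))
for u,v in((602,84),(692,92),(680,240),(586,232)): print('box',p2w(c,170+u/2.5,120+v/2.5,66).round(1))
for u,v in((194,76),(353,61),(360,154),(198,168)): print('pan',p2w(c,170+u/2.5,120+v/2.5,120).round(1))
print(p2w(c,170+418/2.5,120+100/2.5,135),p2w(c,362,256,0))
E
```

```text
spool [425.7 271.3  50. ]
spool [444.3 172.1  50. ]
spool [430.1  65.5  50. ]
box [ 634.4 -252.4   66. ]
box [ 624.6 -360.    66. ]
box [ 445.6 -340.9   66. ]
box [ 454.8 -230.2   66. ]
pan [631.5 232.4 120. ]
pan [649.4  45.9 120. ]
pan [539.   36.8 120. ]
pan [522.3 224.9 120. ]
[599.5612939  -30.12526864 135.        ] [ 327.71203727 -107.6912733     0.        ]
```

```bash
python3 -m jog '[{"grip":0.0,"dp":[0,0,0.001],"roll":0},{"grip":0.045,"dp":[0,0,0.001],"roll":0},{"grip":0.045,"dp":[0,0,0.001],"roll":0},{"grip":0.045,"dp":[0,0,0.001],"roll":0},{"grip":0.045,"dp":[0,0,-0.01],"roll":0},{"grip":0.045,"dp":[0,0,-0.04],"roll":0},{"grip":0.06,"dp":[0,0,-0.08],"roll":0},{"grip":0.07,"dp":[0,0,-0.115],"roll":0},{"grip":0.07,"dp":[0,0,-0.115],"roll":0}]'; python3 - <<'E'
from h import *
print(manip.sense()['q'].round(2),rel(430,65.5,137,5.5))
im=manip.capture('top')[:,:,::-1]; cv2.imwrite('pics/t3.png',im)
E
```

```text
t: 5.67
ee_pos: [438.3, -91.1, 143.5]
orientation: [0.165, 3.124, -0.007]
ft_force: [0.6, -1.1, 0.3]
width: 61.6
gripper_force: 0.0
[-0.36  0.12  1.87  0.    1.13 -1.83] (array([0.0249, 0.1548, 0.0056]), np.float64(78.43829312985494))
```

```bash
python3 -m jog '[{"grip":0.07,"dp":[0.0025,0.0155,0.0],"roll":7},{"grip":0.07,"dp":[0.005,0.031,0.0],"roll":14},{"grip":0.07,"dp":[0.01,0.062,0.0],"roll":21},{"grip":0.07,"dp":[0.015,0.093,0],"roll":28},{"grip":0.07,"dp":[0.0249,0.1548,0],"roll":35},{"grip":0.07,"dp":[0.0249,0.1548,0],"roll":42},{"grip":0.07,"dp":[0.0249,0.1548,0],"roll":49},{"grip":0.07,"dp":[0.0249,0.1548,0],"roll":56},{"grip":0.07,"dp":[0.0249,0.1548,0],"roll":63},{"grip":0.07,"dp":[0.0249,0.1548,0],"roll":70},{"grip":0.07,"dp":[0.0249,0.1548,0],"roll":77},{"grip":0.07,"dp":[0.0249,0.1548,0],"roll":78.4}]'; python3 - <<'E'
from h import *
cv2.imwrite('pics/w3.png',manip.capture('wrist')[:,:,::-1]); 
print(rel(430,65.5,9,5.5)); c=manip.camera_info('wrist'); print(w2p(c,[430,65.5,50]))
E
```

```text
t: 6.72
ee_pos: [424.0, 67.3, 135.5]
orientation: [-2.116, -2.319, 0.003]
ft_force: [-0.1, -1.2, -0.2]
width: 70.0
gripper_force: 0.0
(array([-0.0024,  0.0062,  0.1265]), np.float64(-0.21072200747738634))
[329.89257052 206.95377775]
```

View pics/w3.png

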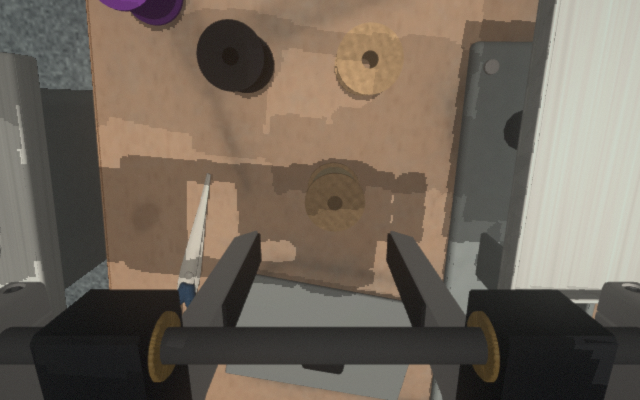

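The wrist view shows the spool's hole at (335,202), about 4 mm off the prediction. Correct for that, then descend and grip.

```bash
python3 -m jog '[{"grip":0.07,"dp":[0.0014,0.01,0.01],"roll":0},{"grip":0.07,"dp":[0.0014,0.01,0.045],"roll":0},{"grip":0.07,"dp":[0.0014,0.01,0.08],"roll":0},{"grip":0.07,"dp":[0.0014,0.01,0.11],"roll":0},{"grip":0.07,"dp":[0.0014,0.01,0.1265],"roll":0},{"grip":0.07,"dp":[0.0014,0.01,0.1265],"roll":0},{"grip":0.0,"dp":[0.0014,0.01,0.1265],"roll":0},{"grip":0.0,"dp":[0.0014,0.01,0.1265],"roll":0},{"grip":0.0,"dp":[0.0014,0.01,0.1265],"roll":0},{"grip":0.0,"dp":[0.0014,0.01,0.1265],"roll":0},{"grip":0.0,"dp":[0.0014,0.01,0.1265],"roll":0}]'; python3 -c "
from h import *
print(rel(590.8,80.3,190,5.5))"
```

```text
t: 7.68
ee_pos: [435.2, 69.6, 11.5]
orientation: [2.111, 2.325, 0.002]
ft_force: [-2.6, 0.3, 4.8]
width: 43.8
gripper_force: 30.0
(array([-0.0043,  0.1561, -0.1783]), np.float64(0.024631735520458165))
```

```bash
python3 -m jog '[{"grip":0.0,"dp":[0,0,-0.03],"roll":0},{"grip":0.0,"dp":[0,0,-0.07],"roll":0},{"grip":0.0,"dp":[0,0,-0.11],"roll":0},{"grip":0.0,"dp":[0,0,-0.15],"roll":0},{"grip":0.0,"dp":[0,0.01,-0.178],"roll":0},{"grip":0.0,"dp":[0,0.045,-0.178],"roll":0},{"grip":0.0,"dp":[-0.002,0.08,-0.178],"roll":0},{"grip":0.0,"dp":[-0.0043,0.115,-0.178],"roll":0},{"grip":0.0,"dp":[-0.0043,0.15,-0.178],"roll":0},{"grip":0.0,"dp":[-0.0043,0.156,-0.178],"roll":0},{"grip":0.0,"dp":[-0.0043,0.156,-0.178],"roll":0},{"grip":0.0,"dp":[-0.0043,0.156,-0.178],"roll":0}]'; python3 - <<'E'
from h import *
cv2.imwrite('pics/w4.png',manip.capture('wrist')[:,:,::-1]); cv2.imwrite('pics/s4.png',manip.capture('scene')[150:300,200:520,::-1]); a=cv2.imread('pics/w4.png');b=cv2.resize(cv2.imread('pics/s4.png'),None,fx=2,fy=2,interpolation=cv2.INTER_CUBIC)[:200]
cv2.imwrite('pics/m4.png',np.vstack([a,b]))
print(rel(590.8,80.3,124,5.5)); c=manip.camera_info('wrist')
for X in((590.8,80.3,116),(585.5,135,110),(580,189.7,103)): print(w2p(c,X).round())
E
```

```text
t: 8.68
ee_pos: [589.7, 80.2, 188.0]
orientation: [-2.111, -2.325, 0.002]
ft_force: [-0.7, -0.0, -0.1]
width: 43.4
gripper_force: 30.0
(array([-0.0002,  0.002 ,  0.0645]), np.float64(0.025872753922129732))
[325. 209.]
[325. 135.]
[325.  56.]
```

View pics/m4.png

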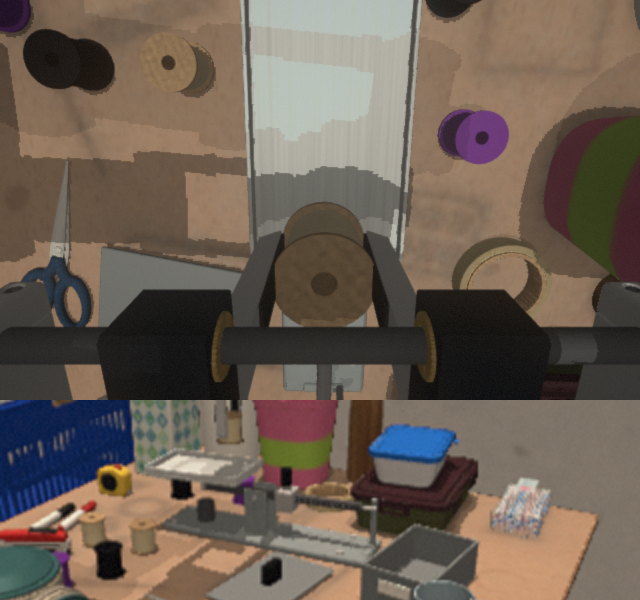

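The spool is held and centred over the pan, with the pan edges at columns 250 to 405. Lower it.

```bash
python3 -m jog '[{"grip":0.0,"dp":[0,0.002,0.025],"roll":0},{"grip":0.0,"dp":[0,0.002,0.045],"roll":0},{"grip":0.0,"dp":[0,0.002,0.05],"roll":0},{"grip":0.0,"dp":[0,0.002,0.055],"roll":0},{"grip":0.0,"dp":[0,0.002,0.058],"roll":0},{"grip":0.0,"dp":[0,0.002,0.058],"roll":0}]'
```

```text
t: 9.28
ee_pos: [592.5, 80.4, 131.0]
orientation: [2.112, 2.326, 0.001]
ft_force: [-0.2, -0.8, 0.5]
width: 43.5
gripper_force: 30.0
```

```bash
python3 -m jog '[{"grip":0.0,"dp":[0,0,0.003],"roll":0},{"grip":0.0,"dp":[0,0,0.006],"roll":0},{"grip":0.0,"dp":[0,0,0.006],"roll":0}]'; python3 - <<'E'
from h import *
cv2.imwrite('pics/s5.png',cv2.resize(manip.capture('scene')[170:270,260:420,::-1],None,fx=5,fy=5,interpolation=cv2.INTER_CUBIC))
E
```

```text
t: 9.53
ee_pos: [593.6, 82.0, 126.3]
orientation: [2.112, 2.325, 0.007]
ft_force: [-1.5, 2.5, 4.9]
width: 43.9
gripper_force: 30.0
```

View pics/s5.png

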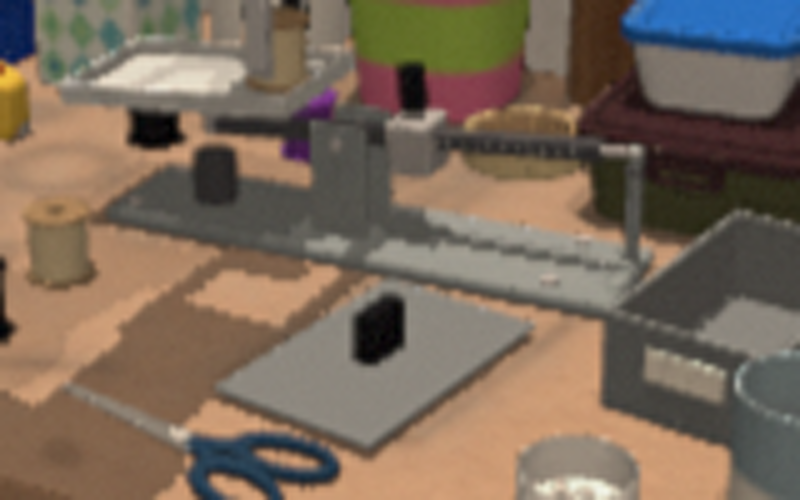

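The spool is standing in the pan and the lid lies flat. Release and rise.

```bash
python3 -m jog '[{"grip":0.065,"dp":[0,0,0],"roll":0},{"grip":0.065,"dp":[0,0,0],"roll":0},{"grip":0.065,"dp":[0,0,0],"roll":0},{"grip":0.065,"dp":[0,0,-0.01],"roll":0},{"grip":0.065,"dp":[0,0,-0.04],"roll":0},{"grip":0.07,"dp":[0,0,-0.075],"roll":0},{"grip":0.07,"dp":[0,-0.03,-0.075],"roll":0},{"grip":0.07,"dp":[0,-0.065,-0.075],"roll":0},{"grip":0.07,"dp":[0,-0.1,-0.075],"roll":0},{"grip":0.07,"dp":[0,-0.135,-0.075],"roll":0},{"grip":0.07,"dp":[0,-0.16,-0.075],"roll":0},{"grip":0.07,"dp":[0,-0.16,-0.075],"roll":0}]'; python3 - <<'E'
from h import *
im=manip.capture('top')[:,:,::-1]; cv2.imwrite('pics/t6.png',im); c=manip.camera_info('top')
w=manip.capture('wrist')[:,:,::-1];cw=manip.camera_info('wrist')
cv2.imwrite('pics/m6.png',np.vstack([cv2.resize(im[140:260,180:460],(640,274),interpolation=cv2.INTER_CUBIC),w[:320]]))
print(rel(444.3,172.1,9,5.5)); print(w2p(cw,(444.3,172.1,50)),w2p(cw,(425.5,271.5,50)))
E
```

```text
t: 10.58
ee_pos: [427.8, 64.8, 200.0]
orientation: [-2.11, -2.324, 0.004]
ft_force: [-0.1, 0.5, -0.6]
width: 69.9
gripper_force: 0.0
(array([0.1058, 0.0205, 0.1915]), np.float64(0.002036419876446871))
[345.68403635  69.70053505] [336.64578665 -61.64555146]
```

View pics/m6.png

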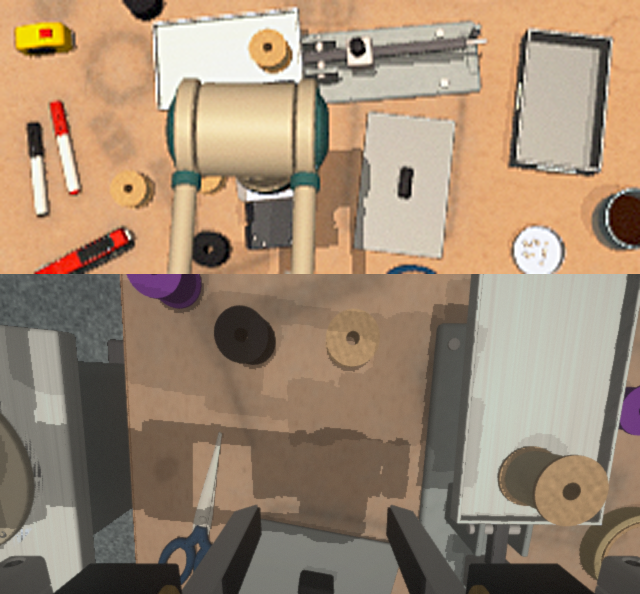

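Spool 0 stands in the pan. The middle spool's hole is at wrist pixel (352,64), against a prediction of (346,70).

```bash
python3 - <<'E'
from h import *
c=manip.camera_info('top'); cw=manip.camera_info('wrist')
print(p2w(c,180+268/2.286,140+47/2.286,164), p2w(cw,571,491-274,164), 'mid',p2w(cw,352,64,50), 'left', p2w(c,180+129/2.286,140+187/2.286,50))
print('pan',[p2w(c,180+u/2.286,140+v/2.286,z).round(1) for u,v,z in((155,26,115),(297,10,125),(302,80,125),(163,107,115))])
print('box',p2w(c,180+405/2.286,140+182/2.286,41))
E
```

```text
[591.56423377  82.72767362 164.        ] [595.43396697  86.38207095 164.        ] mid [449.34465    177.38484913  50.        ] left [427.50483292 273.65564443  50.        ]
pan [array([629.8, 232.7, 115. ]), array([648.2,  49.4, 125. ]), array([557.5,  42.2, 125. ]), array([524.3, 219.7, 115. ])]
box [436.29257263 -91.29798103  41.        ]
```

```bash
python3 -m jog '[{"grip":0.07,"dp":[0.035,0.008,0.0],"roll":0},{"grip":0.07,"dp":[0.07,0.016,0.02],"roll":0},{"grip":0.07,"dp":[0.1,0.0235,0.05],"roll":0},{"grip":0.07,"dp":[0.1085,0.0235,0.085],"roll":0},{"grip":0.07,"dp":[0.1085,0.0235,0.12],"roll":0},{"grip":0.07,"dp":[0.1085,0.0235,0.155],"roll":0},{"grip":0.07,"dp":[0.1085,0.0235,0.18],"roll":0},{"grip":0.07,"dp":[0.1085,0.0235,0.191],"roll":0},{"grip":0.07,"dp":[0.1085,0.0235,0.191],"roll":0},{"grip":0.0,"dp":[0.1085,0.0235,0.191],"roll":0},{"grip":0.0,"dp":[0.1085,0.0235,0.191],"roll":0},{"grip":0.0,"dp":[0.1085,0.0235,0.191],"roll":0}]'; python3 -m jog '[{"grip":0.0,"dp":[0,0,0],"roll":0},{"grip":0.0,"dp":[0,0,0],"roll":0}]'; python3 -c "
from h import *
print(rel(584,137,190,5.5))"
```

```text
t: 11.68
ee_pos: [445.9, 175.0, 9.0]
orientation: [-2.112, -2.324, 0.002]
ft_force: [-4.7, -2.8, -0.8]
width: 53.5
gripper_force: 0.0
t: 11.85
ee_pos: [445.9, 175.1, 9.3]
orientation: [-2.112, -2.325, 0.001]
ft_force: [-5.6, -1.7, 0.2]
width: 45.6
gripper_force: 3.0
(array([-0.0511,  0.1337, -0.1807]), np.float64(-0.018913093612383136))
```

```bash
python3 -m jog '[{"grip":0.0,"dp":[0,0,0],"roll":0},{"grip":0.0,"dp":[0,0,0],"roll":0},{"grip":0.0,"dp":[0,0,-0.03],"roll":0},{"grip":0.0,"dp":[0,0,-0.07],"roll":0},{"grip":0.0,"dp":[0,0,-0.11],"roll":0},{"grip":0.0,"dp":[0,0,-0.15],"roll":0},{"grip":0.0,"dp":[-0.005,0.015,-0.181],"roll":0},{"grip":0.0,"dp":[-0.018,0.05,-0.181],"roll":0},{"grip":0.0,"dp":[-0.033,0.09,-0.181],"roll":0},{"grip":0.0,"dp":[-0.05,0.125,-0.181],"roll":0},{"grip":0.0,"dp":[-0.05,0.136,-0.181],"roll":0},{"grip":0.0,"dp":[-0.05,0.136,-0.181],"roll":0}]'; python3 - <<'E'
from h import *
w=manip.capture('wrist')[:,:,::-1];cv2.imwrite('pics/w7.png',w)
print(rel(587,138,120,5.5))
E
```

```text
t: 12.85
ee_pos: [591.2, 138.1, 190.4]
orientation: [2.112, 2.321, 0.007]
ft_force: [-0.5, 0.1, -0.6]
width: 44.4
gripper_force: 30.0
(array([-0.0005, -0.0013,  0.0701]), np.float64(-0.029479032940400884))
```

View pics/w7.png

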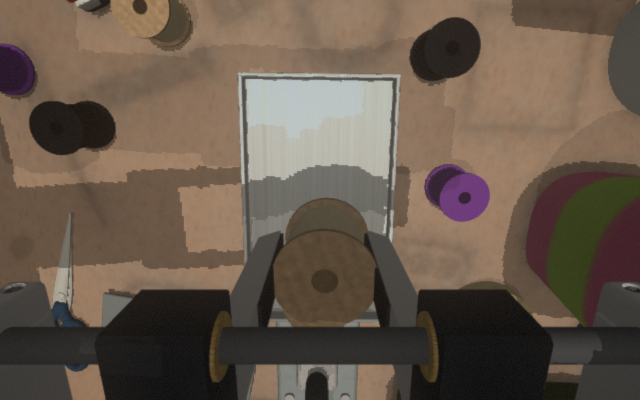

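The second spool is held over the pan's centre line; the pan's far edge is at row 74.

```bash
python3 -m jog '[{"grip":0.0,"dp":[0,-0.001,0.03],"roll":0},{"grip":0.0,"dp":[0,-0.001,0.055],"roll":0},{"grip":0.0,"dp":[0,-0.001,0.065],"roll":0},{"grip":0.0,"dp":[0,-0.001,0.07],"roll":0},{"grip":0.0,"dp":[0,-0.001,0.07],"roll":0}]';python3 -m jog '[{"grip":0.0,"dp":[0,0,0.002],"roll":0},{"grip":0.0,"dp":[0,0,0.003],"roll":0},{"grip":0.0,"dp":[0,0,0.003],"roll":0}]'
```

```text
t: 13.32
ee_pos: [583.9, 139.6, 119.9]
orientation: [-2.11, -2.325, 0.0]
ft_force: [0.4, -0.8, -0.6]
width: 44.4
gripper_force: 30.0
t: 13.57
ee_pos: [585.9, 139.8, 118.9]
orientation: [2.112, 2.325, 0.005]
ft_force: [-3.0, 2.9, 5.9]
width: 44.9
gripper_force: 30.0
```

Contact. Release, rise, and go toward the third spool.

```bash
python3 -m jog '[{"grip":0.065,"dp":[0,0,0],"roll":0},{"grip":0.065,"dp":[0,0,0],"roll":0},{"grip":0.065,"dp":[0,0,0],"roll":0},{"grip":0.065,"dp":[0,0,-0.01],"roll":0},{"grip":0.065,"dp":[0,0,-0.04],"roll":0},{"grip":0.07,"dp":[0,0,-0.075],"roll":0},{"grip":0.07,"dp":[0.01,-0.03,-0.075],"roll":0},{"grip":0.07,"dp":[0.03,-0.065,-0.075],"roll":0},{"grip":0.07,"dp":[0.045,-0.1,-0.075],"roll":0},{"grip":0.07,"dp":[0.06,-0.135,-0.075],"roll":0},{"grip":0.07,"dp":[0.075,-0.15,-0.075],"roll":0},{"grip":0.07,"dp":[0.075,-0.15,-0.075],"roll":0}]'; python3 - <<'E'
from h import *
w=manip.capture('wrist')[:,:,::-1];cw=manip.camera_info('wrist');c=manip.camera_info('top');im=manip.capture('top')[:,:,::-1]
cv2.imwrite('pics/m8.png',np.vstack([cv2.resize(im[140:260,180:460],(640,274),interpolation=cv2.INTER_CUBIC),w[:320]]))
hsv=cv2.cvtColor(w,cv2.COLOR_BGR2HSV)
print(rel(427,273,9,5.5)); e=w2p(cw,(429,275.5,50)); print(e)
u,v=e.round().astype(int); y0=max(0,v-60);x0=u-60
g=cv2.cvtColor(w,cv2.COLOR_BGR2GRAY)[y0:v+60,x0:u+60]
for s,ce,l in blobs(g<90,20): print(s,p2w(cw,ce[0]+x0,ce[1]+y0,50).round(1))
E
```

```text
t: 14.57
ee_pos: [425.2, 200.1, 192.5]
orientation: [-2.108, -2.327, -0.001]
ft_force: [-0.4, 0.1, -0.9]
width: 70.1
gripper_force: 0.0
(array([0.0739, 0.0042, 0.1835]), np.float64(0.10412864411728151))
[331.79778067 104.77509327]
[  0   0  15  54 470] [379.  296.2  50. ]
[57 52 12 14 45] [431.9 278.1  50. ]
[ 31 109  62  11 462] [436.9 225.9  50. ]
```

View pics/m8.png

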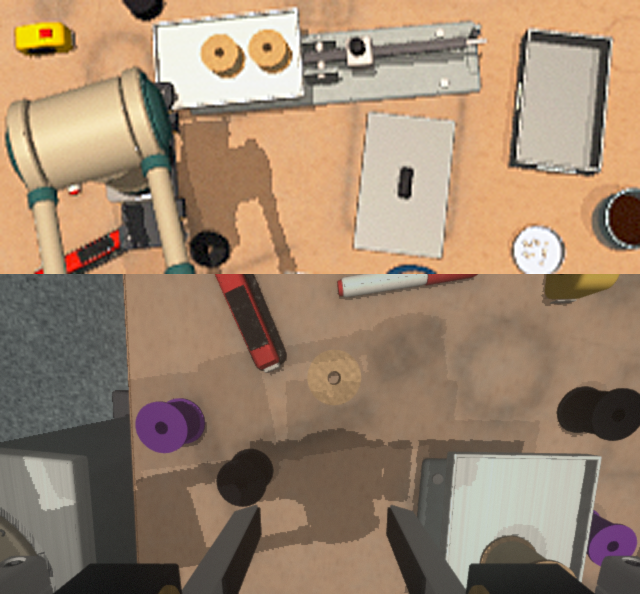

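Two spools stand in the pan and the third has its hole at wrist pixel (334,103). The red cutter's tip is about 57 mm to its left, so use a narrower opening.

```bash
python3 -m jog '[{"grip":0.062,"dp":[0.035,0.007,0.0],"roll":0},{"grip":0.062,"dp":[0.07,0.0075,0.02],"roll":0},{"grip":0.062,"dp":[0.077,0.0075,0.05],"roll":0},{"grip":0.062,"dp":[0.077,0.0075,0.085],"roll":0},{"grip":0.062,"dp":[0.077,0.0075,0.12],"roll":0},{"grip":0.062,"dp":[0.077,0.0075,0.155],"roll":0},{"grip":0.062,"dp":[0.077,0.0075,0.175],"roll":0},{"grip":0.062,"dp":[0.077,0.0075,0.1835],"roll":0},{"grip":0.062,"dp":[0.077,0.0075,0.1835],"roll":0},{"grip":0.0,"dp":[0.077,0.0075,0.1835],"roll":0},{"grip":0.0,"dp":[0.077,0.0075,0.1835],"roll":0},{"grip":0.0,"dp":[0.077,0.0075,0.1835],"roll":0}]'; python3 -m jog '[{"grip":0.0,"dp":[0,0,0],"roll":0},{"grip":0.0,"dp":[0,0,0],"roll":0},{"grip":0.0,"dp":[0,0,0],"roll":0}]'; python3 -c "
from h import *
print(rel(581,193,190,5.5))"
```

```text
t: 15.67
ee_pos: [429.8, 276.5, 9.5]
orientation: [2.112, 2.325, 0.003]
ft_force: [-1.3, 0.7, 0.8]
width: 45.6
gripper_force: 6.5
t: 15.92
ee_pos: [429.7, 276.6, 9.3]
orientation: [2.111, 2.325, 0.004]
ft_force: [-1.4, -0.0, 6.0]
width: 43.7
gripper_force: 30.0
(array([-0.0976,  0.143 , -0.1805]), np.float64(0.02298424998758719))
```

```bash
python3 -m jog '[{"grip":0.0,"dp":[0,0,-0.03],"roll":0},{"grip":0.0,"dp":[0,0,-0.07],"roll":0},{"grip":0.0,"dp":[0,0,-0.11],"roll":0},{"grip":0.0,"dp":[0,0,-0.15],"roll":0},{"grip":0.0,"dp":[-0.008,0.012,-0.18],"roll":0},{"grip":0.0,"dp":[-0.028,0.04,-0.18],"roll":0},{"grip":0.0,"dp":[-0.05,0.073,-0.18],"roll":0},{"grip":0.0,"dp":[-0.07,0.105,-0.18],"roll":0},{"grip":0.0,"dp":[-0.09,0.135,-0.18],"roll":0},{"grip":0.0,"dp":[-0.0976,0.143,-0.18],"roll":0},{"grip":0.0,"dp":[-0.0976,0.143,-0.18],"roll":0},{"grip":0.0,"dp":[-0.0976,0.143,-0.18],"roll":0}]'; python3 - <<'E'
from h import *
print(rel(581,193,118,5.5))
E
```

```text
t: 16.92
ee_pos: [580.2, 192.6, 187.4]
orientation: [-2.112, -2.323, 0.001]
ft_force: [0.1, 0.3, -1.9]
width: 43.7
gripper_force: 30.0
(array([0.0003, 0.001 , 0.0694]), np.float64(-0.04798727326989649))
```

```bash
python3 -m jog '[{"grip":0.0,"dp":[0,0,0.03],"roll":0},{"grip":0.0,"dp":[0,0,0.055],"roll":0},{"grip":0.0,"dp":[0,0,0.065],"roll":0},{"grip":0.0,"dp":[0,0,0.07],"roll":0},{"grip":0.0,"dp":[0,0,0.073],"roll":0},{"grip":0.0,"dp":[0,0,0.073],"roll":0}]';python3 -m jog '[{"grip":0.0,"dp":[0,0,0.002],"roll":0},{"grip":0.0,"dp":[0,0,0.002],"roll":0}]'
```

```text
t: 17.42
ee_pos: [580.6, 193.4, 115.5]
orientation: [2.111, 2.326, 0.001]
ft_force: [-0.3, -0.6, -1.6]
width: 43.5
gripper_force: 30.0
t: 17.58
ee_pos: [581.4, 193.1, 114.0]
orientation: [2.111, 2.325, 0.003]
ft_force: [0.4, -0.0, -1.6]
width: 43.6
gripper_force: 30.0
```

```bash
python3 -m jog '[{"grip":0.0,"dp":[0,0,0.002],"roll":0},{"grip":0.0,"dp":[0,0,0.002],"roll":0}]'; python3 -m jog '[{"grip":0.0,"dp":[0,0,0.002],"roll":0},{"grip":0.0,"dp":[0,0,0.002],"roll":0}]'
```

```text
t: 17.75
ee_pos: [581.5, 194.4, 113.0]
orientation: [-2.112, -2.325, -0.007]
ft_force: [-1.3, 2.6, 5.4]
width: 43.6
gripper_force: 30.0
t: 17.92
ee_pos: [581.4, 195.6, 112.3]
orientation: [-2.112, -2.324, -0.01]
ft_force: [-4.4, 5.3, 10.1]
width: 44.0
gripper_force: 30.0
```

```bash
python3 -m jog '[{"grip":0.065,"dp":[0,0,-0.001],"roll":0},{"grip":0.065,"dp":[0,0,-0.001],"roll":0},{"grip":0.065,"dp":[0,0,-0.001],"roll":0},{"grip":0.065,"dp":[0,0,-0.015],"roll":0},{"grip":0.065,"dp":[0,0,-0.045],"roll":0},{"grip":0.065,"dp":[0,0,-0.08],"roll":0},{"grip":0.06,"dp":[-0.03,0,-0.105],"roll":0},{"grip":0.06,"dp":[-0.07,0,-0.105],"roll":0},{"grip":0.06,"dp":[-0.11,0,-0.105],"roll":0},{"grip":0.06,"dp":[-0.15,0,-0.105],"roll":0},{"grip":0.06,"dp":[-0.19,0,-0.105],"roll":0},{"grip":0.06,"dp":[-0.225,0,-0.105],"roll":0}]'; python3 -c "
from h import *
print(rel(474,-268,160,5.5))"
```

```text
t: 18.92
ee_pos: [602.4, -34.1, 213.8]
orientation: [2.112, 2.324, -0.001]
ft_force: [1.0, -0.1, 0.3]
width: 59.9
gripper_force: 0.0
(array([-0.2205, -0.1501,  0.054 ]), np.float64(-0.028505907858871637))
```

```bash
python3 -c "
from h import *
cv2.imwrite('pics/w9.png',manip.capture('wrist')[:,:,::-1]); c=manip.camera_info('wrist'); np.savez('w9.npz',R=c['R'],t=c['t'],f=[c['fov_y'],c['cx'],c['cy']]); cv2.imwrite('pics/t9.png',manip.capture('top')[:,:,::-1])"
python3 -m jog '[{"grip":0.06,"dp":[-0.0275,-0.019,0],"roll":0},{"grip":0.06,"dp":[-0.055,-0.0375,0],"roll":0},{"grip":0.06,"dp":[-0.0825,-0.056,0],"roll":0},{"grip":0.06,"dp":[-0.11,-0.075,0.01],"roll":0},{"grip":0.06,"dp":[-0.138,-0.094,0.03],"roll":0},{"grip":0.06,"dp":[-0.166,-0.113,0.05],"roll":0},{"grip":0.06,"dp":[-0.194,-0.132,0.07],"roll":0},{"grip":0.06,"dp":[-0.2205,-0.15,0.1],"roll":0},{"grip":0.06,"dp":[-0.2205,-0.15,0.119],"roll":0},{"grip":0.06,"dp":[-0.2205,-0.15,0.119],"roll":0},{"grip":0.06,"dp":[-0.2205,-0.15,0.119],"roll":0}]'; python3 - <<'E'
from h import *
c=manip.camera_info('wrist'); w=manip.capture('wrist')[:,:,::-1]; cv2.imwrite('pics/w10.png',w)
print(manip.sense()['ee_pos'],w2p(c,(617,-192.5,85)),w2p(c,(617,-192.5,104)))
cv2.imwrite('pics/t10.png',manip.capture('top')[:,:,::-1])
cv2.imwrite('pics/m10.png',np.vstack([cv2.imread('pics/w9.png')[:260],w[:320]]))
E
```

```text
t: 19.93
ee_pos: [473.8, -264.3, 94.2]
orientation: [-2.111, -2.323, -0.001]
ft_force: [0.1, -0.6, 0.8]
width: 59.7
gripper_force: 0.0
[ 475.03033553 -264.60137064   95.41431679] [599.35080584 142.2569385 ] [629.13119149 146.69197526]
```

View pics/m10.png

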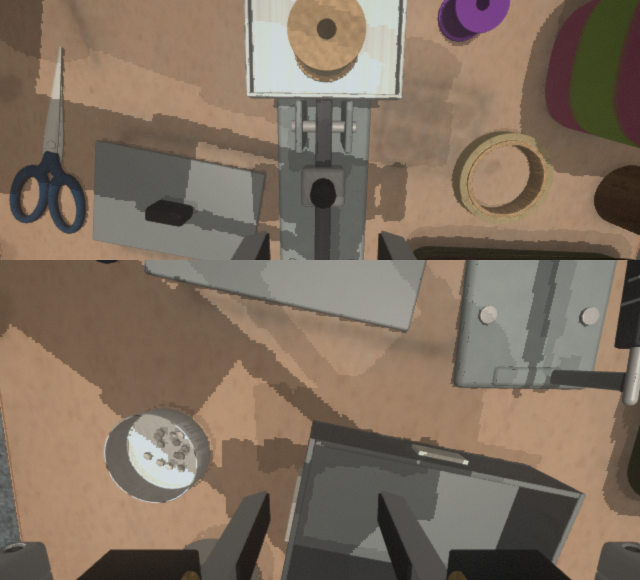

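The lower picture shows the pointer tip at (632,143), which matches tilt +0.09; level would be near column 602. The upper picture shows the poise knob's top at (322,190).

```bash
python3 - <<'E'
from h import *
d=np.load('w9.npz'); cw=dict(R=d['R'],t=d['t'],fov_y=d['f'][0],cx=d['f'][1],cy=d['f'][2])
im=cv2.imread('pics/w9.png'); V=cv2.cvtColor(im,cv2.COLOR_BGR2HSV)[:,:,2][160:230,295:350]
for s,ce,l in blobs(V<45,80): print(s,ce+[295,160])
c=manip.camera_info('top'); it=cv2.imread('pics/t10.png'); V=cv2.cvtColor(it,cv2.COLOR_BGR2HSV)[:,:,2][145:180,325:350]
for s,ce,l in blobs(V<45,10): print('top',s,ce+[325,145],s[1]+145)
for z in (120,130,140,150): print(z,p2w(cw,322,190,z).round(1),p2w(c,337,159.5,z).round(1))
print(rel(602,-34,200,5.5))
E
```

```text
[ 15  19  26  30 579] [322.46804836 193.43177893]
top [ 8 12  7  7 23] [336.         160.30434783] 157
120 [602.2 -32.3 120. ] [604.3 -29.6 120. ]
130 [602.  -29.7 130. ] [602.1 -29.6 130. ]
140 [601.8 -27.1 140. ] [599.9 -29.5 140. ]
150 [601.7 -24.4 150. ] [597.7 -29.5 150. ]
(array([ 0.2174,  0.1483, -0.1038]), np.float64(0.0754514338257053))
```

```bash
python3 -m jog '[{"grip":0.06,"dp":[0.0,0.0,-0.04],"roll":0},{"grip":0.06,"dp":[0.0,0.0,-0.08],"roll":0},{"grip":0.06,"dp":[0.03,0.02,-0.103],"roll":0},{"grip":0.06,"dp":[0.06,0.04,-0.103],"roll":0},{"grip":0.06,"dp":[0.09,0.06,-0.103],"roll":0},{"grip":0.06,"dp":[0.12,0.08,-0.103],"roll":0},{"grip":0.06,"dp":[0.15,0.1,-0.103],"roll":0},{"grip":0.06,"dp":[0.18,0.12,-0.103],"roll":0},{"grip":0.06,"dp":[0.21,0.14,-0.103],"roll":0},{"grip":0.06,"dp":[0.2214,0.1483,-0.103],"roll":0},{"grip":0.06,"dp":[0.2214,0.1483,-0.103],"roll":0}]'; python3 - <<'E'
from h import *
print(rel(601.8,-30,114,5.5))
E
```

```text
t: 20.95
ee_pos: [602.8, -26.4, 199.5]
orientation: [2.104, 2.33, 0.005]
ft_force: [-0.2, 0.3, -0.1]
width: 60.1
gripper_force: 0.0
(array([-0.0035, -0.0016,  0.0855]), np.float64(0.3552106943231621))
```

```bash
python3 -m jog '[{"grip":0.05,"dp":[-0.0035,-0.001,0.03],"roll":0},{"grip":0.05,"dp":[-0.0035,-0.001,0.06],"roll":0},{"grip":0.05,"dp":[-0.0035,-0.001,0.08],"roll":0},{"grip":0.05,"dp":[-0.0035,-0.001,0.0855],"roll":0},{"grip":0.0,"dp":[-0.0035,-0.001,0.0855],"roll":0},{"grip":0.0,"dp":[-0.0035,-0.001,0.0855],"roll":0},{"grip":0.0,"dp":[-0.0035,-0.001,0.0855],"roll":0},{"grip":0.0,"dp":[-0.0035,-0.001,0.0855],"roll":0},{"grip":0.0,"dp":[-0.0035,-0.001,0.0855],"roll":0}]'
```

```text
t: 21.7
ee_pos: [601.5, -34.4, 114.0]
orientation: [2.11, 2.323, 0.004]
ft_force: [6.9, 0.8, -1.9]
width: 20.4
gripper_force: 3.5
```

```bash
python3 -m jog '[{"grip":0.0,"dp":[0,0,0],"roll":0},{"grip":0.0,"dp":[0,0,0],"roll":0},{"grip":0.0,"dp":[-0.01,0,-0.001],"roll":0},{"grip":0.0,"dp":[-0.02,0,-0.002],"roll":0},{"grip":0.0,"dp":[-0.03,0,-0.003],"roll":0},{"grip":0.0,"dp":[-0.04,0,-0.004],"roll":0},{"grip":0.0,"dp":[-0.05,0,-0.005],"roll":0},{"grip":0.0,"dp":[-0.06,0,-0.0055],"roll":0},{"grip":0.0,"dp":[-0.065,0,-0.006],"roll":0},{"grip":0.0,"dp":[-0.065,0,-0.006],"roll":0},{"grip":0.0,"dp":[-0.065,0,-0.006],"roll":0}]'
```

```text
t: 22.62
ee_pos: [607.2, -100.1, 118.5]
orientation: [2.112, 2.323, 0.001]
ft_force: [5.5, 0.1, 1.7]
width: 19.0
gripper_force: 30.0
```

```bash
python3 -m jog '[{"grip":0.05,"dp":[0,0,0],"roll":0},{"grip":0.05,"dp":[0,0,0],"roll":0},{"grip":0.05,"dp":[0,0,0],"roll":0},{"grip":0.06,"dp":[0,0,-0.03],"roll":0},{"grip":0.06,"dp":[0,0,-0.06],"roll":0},{"grip":0.06,"dp":[-0.03,-0.03,-0.06],"roll":0},{"grip":0.06,"dp":[-0.06,-0.06,-0.06],"roll":0},{"grip":0.06,"dp":[-0.09,-0.09,-0.06],"roll":0},{"grip":0.06,"dp":[-0.12,-0.12,-0.04],"roll":0},{"grip":0.06,"dp":[-0.152,-0.148,-0.01],"roll":0},{"grip":0.06,"dp":[-0.152,-0.148,0.0235],"roll":0},{"grip":0.06,"dp":[-0.152,-0.148,0.0235],"roll":0}]'; python3 -m jog '[{"grip":0.06,"dp":[0,0,0],"roll":0},{"grip":0.06,"dp":[0,0,0],"roll":0},{"grip":0.06,"dp":[0,0,0],"roll":0},{"grip":0.06,"dp":[0,0,0],"roll":0},{"grip":0.06,"dp":[0,0,0],"roll":0},{"grip":0.06,"dp":[0,0,0],"roll":0}]'; python3 - <<'E'
from h import *
c=manip.camera_info('wrist'); w=manip.capture('wrist')[:,:,::-1]; cv2.imwrite('pics/w11.png',w)
for z in (66,75,85,95,104): print(z,w2p(c,(617,-192.5,z)).round(1))
# post mark
print('mark',w2p(c,(596.5+19.9+19.8,20.5+1.9-205,85)))
cv2.imwrite('pics/c11.png',cv2.resize(w[60:220,440:640],(800,640))[:600])
E
```

```text
t: 23.62
ee_pos: [466.6, -263.1, 89.5]
orientation: [-2.107, -2.313, 0.005]
ft_force: [-1.7, 0.4, -1.0]
width: 60.0
gripper_force: 0.0
t: 24.12
ee_pos: [474.5, -264.0, 96.0]
orientation: [2.109, 2.326, 0.0]
ft_force: [0.9, -0.5, 1.5]
width: 59.9
gripper_force: 0.0
66 [571.1 138.9]
75 [581.9 140.6]
85 [595.1 142.7]
95 [609.6 145. ]
104 [624.1 147.3]
mark [635.4541728  127.82800289]
```

View pics/c11.png

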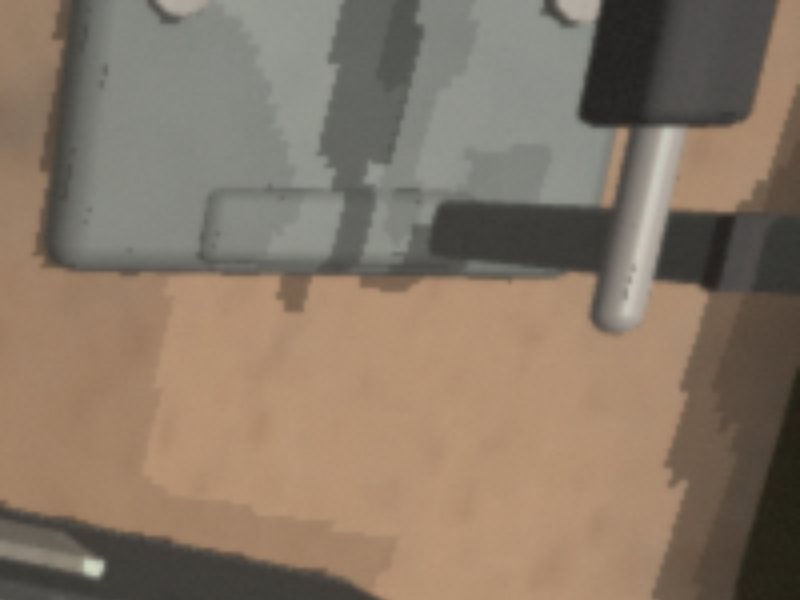

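The crop shows the pointer tip at (595,139), close to the predicted level column. The post's mark strip is at (621–629,122).

```bash
python3 - <<'E'
from h import *
c=manip.camera_info('wrist')
for x in(14,15,20):
  for z in (82,85,88): print('mark',x,z,w2p(c,np.array([596.5,20.5,0])+[x*.995+206*.096,x*.096-206*.995,z]).round(1))
for n in('w10','w11'):
    g=cv2.cvtColor(cv2.imread(f'pics/{n}.png'),cv2.COLOR_BGR2GRAY); 
    for r in (130,134,138): print(n,r,g[r,580:640])
E
```

```text
mark 14 82 [620.6 127.3]
mark 14 85 [625.2 127.7]
mark 14 88 [629.9 128.1]
mark 15 82 [622.5 127.3]
mark 15 85 [627.1 127.7]
mark 15 88 [631.8 128.1]
mark 20 82 [631.6 127.3]
mark 20 85 [636.4 127.7]
mark 20 88 [641.3 128.1]
w10 130 [146 146 147 145 146 145 147 147 148 146 147 148 148 146 147 148 147 147
 147 146 146 147 144 143 142 142 139 138 138 137 137 134 131 119 116 114
 101  97  84  70  47  37  42  58  67  77  91 106 120 129 137 150 167 196
 201 190 176 170 161 126]
w10 134 [149 149 149 149 148 148 146 147 148 147 147 148 148 146 146 147 147 149
 149 146 149 150 149 148 145 147 145 145 145 147 145 147 146 146 147 144
 146 147 145 146 134 101  81  68  74  87 101 113 125 134 146 162 189 204
 194 181 173 167 150  90]
w10 138 [152 151 148 148 150 151 150 150 148 147 146 146 145 141 143 147 147 147
 149 148 148 148 146 145 148 146 146 147 144 146 146 145 147 147 146 147
 145 148 145 135 103  89  69  69  84  98 112 123 131 141 156 178 203 199
 186 174 169 154  99  76]
w11 130 [145 146 148 147 145 147 148 148 136  91  74  91 108 122 134 144 151 147
 192 189 177 168 160 133 117 117 113 102  98  86  82  71  73  72  63  47
  38  36  38  48  66  73  74  75  76  76  77  75  70  56  54  54  55  55
  54  52  52  52  53  55]
w11 134 [148 148 148 149 147 148 148 139  95  76  88 106 122 134 143 149 145 193
 192 177 170 162 144 145 146 146 146 146 144 146 146 146 147 146 146 146
 138 103  98  96  98  97  96  98  96  90  81  80  77  76  76  77  76  76
  75  74  74  71  72  71]
w11 138 [148 150 151 149 150 148 142 109  76  87 103 117 129 141 156 178 194 190
 177 172 161 146 145 145 147 146 146 146 147 146 147 145 147 145 145 135
 103  96  97  96  97  99  98  94  82  81  79  79  77  75  78  76  75  75
  75  71  74  71  70  71]
```

```bash
for i in 1 2 3; do python3 -m jog '[{"grip":0.06,"dp":[0,0,0],"roll":0},{"grip":0.06,"dp":[0,0,0],"roll":0},{"grip":0.06,"dp":[0,0,0],"roll":0},{"grip":0.06,"dp":[0,0,0],"roll":0},{"grip":0.06,"dp":[0,0,0],"roll":0},{"grip":0.06,"dp":[0,0,0],"roll":0},{"grip":0.06,"dp":[0,0,0],"roll":0},{"grip":0.06,"dp":[0,0,0],"roll":0},{"grip":0.06,"dp":[0,0,0],"roll":0},{"grip":0.06,"dp":[0,0,0],"roll":0},{"grip":0.06,"dp":[0,0,0],"roll":0},{"grip":0.06,"dp":[0,0,0],"roll":0}]' | head -2; python3 - <<'E'
from h import *
c=manip.camera_info('wrist'); w=manip.capture('wrist'); g=cv2.cvtColor(w,cv2.COLOR_RGB2GRAY)
print(w2p(c,(617,-192.5,85)).round(1),w2p(c,np.array([596.5,20.5,0])+[14*.995+206*.096,14*.096-206*.995,85]).round(1),g[138,580:606],g[120,610:638])
cv2.imwrite('pics/t12.png',manip.capture('top')[:,:,::-1])
E
done
```

```text
t: 25.17
ee_pos: [473.6, -264.3, 94.9]
[598.6 142.3] [628.1 127.1] [149 148 151 149 151 148 149 147 146 146 136  81  77  93 110 123 134 145
 158 179 185 180 171 163 149 146] [53 53 55 55 55 54 54 55 54 54 54 43 35 36 35 45 65 74 75 72 74 77 76 77
 68 57 56 54]
t: 26.27
ee_pos: [473.5, -264.3, 94.9]
[598.6 142.3] [628.1 127.1] [149 149 150 148 150 151 149 149 148 144 135  82  78  93 110 123 134 144
 156 180 182 180 170 163 148 146] [55 54 54 57 55 55 53 54 53 55 52 42 36 34 36 40 64 74 75 75 75 76 76 74
 68 54 56 57]
t: 27.37
ee_pos: [473.5, -264.3, 94.9]
[598.6 142.3] [628.1 127.1] [149 147 149 150 150 150 150 148 149 145 137  83  78  93 109 124 135 144
 158 180 182 180 170 165 150 147] [56 55 53 53 55 52 52 54 53 52 53 44 39 34 37 43 65 74 73 72 73 74 77 72
 68 55 56 55]
```

```bash
python3 - <<'E'
import cv2
for n in('w10','w11'):
    g=cv2.cvtColor(cv2.imread(f'pics/{n}.png'),cv2.COLOR_BGR2GRAY)
    print(n,g[120,605:640],g[138,600:640] if n=='w10' else '', g[125:140,530]); 
    # static base edge (corner) columns: left edge of base
    print(g[105,445:475])
E
```

```text
w10 [ 55  56  55  57  57  57  58  55  54  57  54  57  55  54  56  54  54  42
  41  47  63  70  83  96 109 121 131 141 145 144 197 197 186 173 170] [148 148 146 145 148 146 146 147 144 146 146 145 147 147 146 147 145 148
 145 135 103  89  69  69  84  98 112 123 131 141 156 178 203 199 186 174
 169 154  99  76] [ 82  96  97  95 141 151 149 150 150 150 149 149 149 150 150]
[129 128 129 128 130 128 128 129 123  88  68  68  74  80  82 103 109 114
 120 126 131 134 134 136 135 134 136 135 136 136]
w11 [94 59 57 55 56 54 55 54 55 55 54 51 46 38 33 38 41 56 72 75 75 74 77 76
 76 74 60 56 56 55 56 55 56 55 52]  [109  95 100  90 105 108 114 145 150 151 150 152 152 153 151]
[128 129 129 128 129 127 122  86  68  69  75  78  93 105 110 115 119 126
 131 135 134 134 135 137 136 136 135 138 135 135]
```

The beam has settled level to within about 3 mrad, and it has stayed so for more than 3 s with nothing touching the scale. Now fetch the spools, the inner one first.

```bash
python3 -c "
from h import *
print(rel(592.5,82.5,215,5.5))"; python3 -m jog '[{"grip":0.065,"dp":[0,0,-0.04],"roll":0},{"grip":0.065,"dp":[0,0,-0.08],"roll":0},{"grip":0.065,"dp":[0.0,0.0,-0.12],"roll":0},{"grip":0.065,"dp":[0.035,0.015,-0.12],"roll":0},{"grip":0.065,"dp":[0.07,0.03,-0.12],"roll":0},{"grip":0.065,"dp":[0.105,0.045,-0.12],"roll":0},{"grip":0.065,"dp":[0.14,0.06,-0.12],"roll":0},{"grip":0.065,"dp":[0.175,0.075,-0.12],"roll":0},{"grip":0.065,"dp":[0.21,0.09,-0.12],"roll":0},{"grip":0.065,"dp":[0.245,0.105,-0.12],"roll":0},{"grip":0.065,"dp":[0.28,0.12,-0.12],"roll":0},{"grip":0.065,"dp":[0.3,0.13,-0.12],"roll":0}]'; python3 - <<'E'
from h import *
print(rel(592.5,82.5,129,5.5)); w=manip.capture('wrist')[:,:,::-1]; t=manip.capture('top')[:,:,::-1]
cv2.imwrite('pics/m13.png',np.vstack([cv2.resize(t[140:260,180:460],(640,274)),w[:320]])); c=manip.camera_info('wrist'); print([w2p(c,X).round() for X in((592.5,82.5,168),(586,138.5,168),(581,194,168))])
E
```

```text
(array([ 0.3338,  0.1517, -0.12  ]), np.float64(0.016752488142316224))
t: 28.47
ee_pos: [574.6, 50.6, 215.0]
orientation: [-2.109, -2.328, -0.003]
ft_force: [-0.2, -0.5, 0.6]
width: 64.7
gripper_force: 0.0
(array([0.0298, 0.0209, 0.0861]), np.float64(0.14634971040435119))
[array([353., 177.]), array([354.,  88.]), array([358., -13.])]
```

View pics/m13.png

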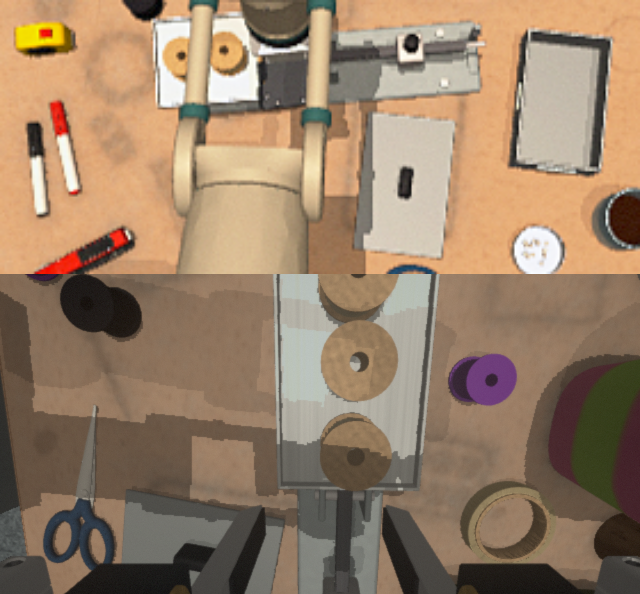

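All three spools are in the pan, holes at wrist pixels (355,182), (359,88) and just out of view above. They match the predictions.

```bash
python3 -m jog '[{"grip":0.065,"dp":[0.029,0.0225,0.0],"roll":0},{"grip":0.065,"dp":[0.029,0.0225,0.02],"roll":0},{"grip":0.065,"dp":[0.029,0.0225,0.05],"roll":0},{"grip":0.065,"dp":[0.029,0.0225,0.075],"roll":0},{"grip":0.065,"dp":[0.029,0.0225,0.086],"roll":0},{"grip":0.065,"dp":[0.029,0.0225,0.086],"roll":0},{"grip":0.0,"dp":[0.029,0.0225,0.086],"roll":0},{"grip":0.0,"dp":[0.029,0.0225,0.086],"roll":0},{"grip":0.0,"dp":[0.029,0.0225,0.086],"roll":0},{"grip":0.0,"dp":[0.029,0.0225,0.086],"roll":0},{"grip":0.0,"dp":[0.029,0.0225,0.086],"roll":0},{"grip":0.0,"dp":[0.029,0.0225,0.086],"roll":0}]'
```

```text
t: 29.57
ee_pos: [594.3, 78.2, 130.0]
orientation: [2.111, 2.325, 0.003]
ft_force: [0.3, 1.5, 2.1]
width: 43.3
gripper_force: 30.0
```

```bash
python3 -m jog '[{"grip":0.0,"dp":[0,0,-0.03],"roll":0},{"grip":0.0,"dp":[0,0,-0.06],"roll":0},{"grip":0.0,"dp":[0,0,-0.085],"roll":0},{"grip":0.0,"dp":[-0.03,-0.003,-0.085],"roll":-7},{"grip":0.0,"dp":[-0.065,-0.006,-0.085],"roll":-14},{"grip":0.0,"dp":[-0.1,-0.01,-0.085],"roll":-21},{"grip":0.0,"dp":[-0.135,-0.013,-0.085],"roll":-28},{"grip":0.0,"dp":[-0.17,-0.016,-0.085],"roll":-35},{"grip":0.0,"dp":[-0.205,-0.02,-0.085],"roll":-42},{"grip":0.0,"dp":[-0.24,-0.024,-0.085],"roll":-49},{"grip":0.0,"dp":[-0.275,-0.028,-0.085],"roll":-56},{"grip":0.0,"dp":[-0.31,-0.03,-0.085],"roll":-63}]';python3 -c "
from h import *
print(rel(595.5,-302,150,84))"
```

```text
t: 30.57
ee_pos: [593.0, -235.3, 213.8]
orientation: [-0.576, -3.088, 0.0]
ft_force: [-0.3, 0.6, -1.2]
width: 43.4
gripper_force: 30.0
(array([-0.0264, -0.0613,  0.0638]), np.float64(-15.14170009951269))
```

```bash
python3 -m jog '[{"grip":0.0,"dp":[-0.013,-0.03,0],"roll":-7},{"grip":0.0,"dp":[-0.0264,-0.0613,0],"roll":-14},{"grip":0.0,"dp":[-0.0264,-0.0613,0.03],"roll":-15},{"grip":0.0,"dp":[-0.0264,-0.0613,0.064],"roll":-15},{"grip":0.0,"dp":[-0.0264,-0.0613,0.064],"roll":-15},{"grip":0.0,"dp":[-0.0264,-0.0613,0.064],"roll":-15}]';python3 -c "
from h import *
print(rel(595.5,-302,18,84)); c=manip.camera_info('wrist')
cv2.imwrite('pics/w14.png',manip.capture('wrist')[:,:,::-1]); print(w2p(c,(540,-296,66)))"
```

```text
t: 31.07
ee_pos: [594.3, -299.6, 148.0]
orientation: [-0.178, -3.132, -0.004]
ft_force: [0.6, -0.3, 0.1]
width: 43.5
gripper_force: 30.0
(array([-0.0021, -0.0025,  0.1299]), np.float64(-0.49695494310276445))
[317.98765551 133.55436151]
```

View pics/w14.png

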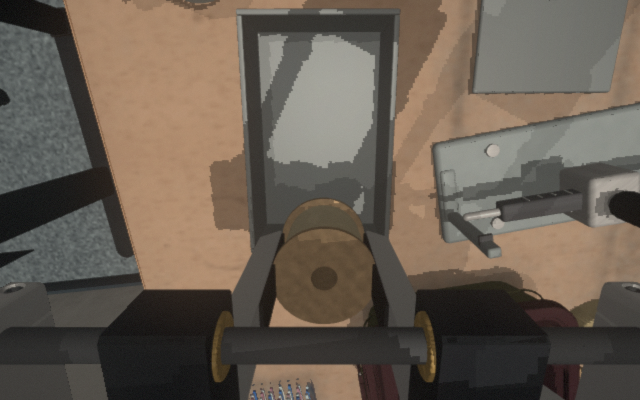

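The spool is over the far end of the open box, which is centred at column 318. Lower it.

```bash
python3 -m jog '[{"grip":0.0,"dp":[-0.002,-0.0025,0.035],"roll":0},{"grip":0.0,"dp":[-0.002,-0.0025,0.07],"roll":0},{"grip":0.0,"dp":[-0.002,-0.0025,0.1],"roll":0},{"grip":0.0,"dp":[-0.002,-0.0025,0.12],"roll":0},{"grip":0.0,"dp":[-0.002,-0.0025,0.13],"roll":0},{"grip":0.0,"dp":[-0.002,-0.0025,0.131],"roll":0}]';python3 -m jog '[{"grip":0.0,"dp":[0,0,0.002],"roll":0},{"grip":0.0,"dp":[0,0,0.002],"roll":0}]'
```

```text
t: 31.62
ee_pos: [597.8, -302.6, 18.8]
orientation: [-0.176, -3.136, -0.0]
ft_force: [-0.4, -1.1, -1.2]
width: 43.7
gripper_force: 30.0
t: 31.78
ee_pos: [599.2, -303.8, 19.2]
orientation: [0.177, 3.133, -0.003]
ft_force: [-0.4, 0.2, -1.3]
width: 43.6
gripper_force: 30.0
```

```bash
python3 -m jog '[{"grip":0.0,"dp":[0.002,0,0.002],"roll":0},{"grip":0.0,"dp":[0.002,0,0.004],"roll":0},{"grip":0.0,"dp":[0.002,0,0.004],"roll":0}]'; python3 -m jog '[{"grip":0.065,"dp":[0,0,0],"roll":0},{"grip":0.065,"dp":[0,0,0],"roll":0},{"grip":0.065,"dp":[0,0,0],"roll":0},{"grip":0.065,"dp":[0,0,-0.03],"roll":0},{"grip":0.065,"dp":[0,0,-0.07],"roll":0},{"grip":0.065,"dp":[0,0,-0.11],"roll":0},{"grip":0.065,"dp":[0,0,-0.15],"roll":0},{"grip":0.065,"dp":[0,0,-0.19],"roll":0},{"grip":0.065,"dp":[0,0,-0.215],"roll":7},{"grip":0.065,"dp":[0,0,-0.215],"roll":14},{"grip":0.065,"dp":[0,0,-0.215],"roll":21}]'; python3 -c "
from h import *
print(rel(585,138.5,230,5.5))"
```

```text
t: 32.03
ee_pos: [597.2, -304.1, 16.6]
orientation: [0.177, 3.132, -0.004]
ft_force: [-1.7, 0.8, 8.4]
width: 43.1
gripper_force: 30.0
t: 32.95
ee_pos: [596.5, -303.4, 230.9]
orientation: [0.754, 3.045, -0.003]
ft_force: [-0.6, 0.2, -1.8]
width: 64.9
gripper_force: 0.0
(array([ 0.2164,  0.3854, -0.0004]), np.float64(56.673975709734755))
```

```bash
python3 -m jog '[{"grip":0.065,"dp":[0.018,0.032,0],"roll":5},{"grip":0.065,"dp":[0.037,0.066,0],"roll":12},{"grip":0.065,"dp":[0.056,0.1,0],"roll":19},{"grip":0.065,"dp":[0.075,0.134,0],"roll":26},{"grip":0.065,"dp":[0.094,0.168,0],"roll":33},{"grip":0.065,"dp":[0.113,0.202,0],"roll":40},{"grip":0.065,"dp":[0.132,0.236,0],"roll":47},{"grip":0.065,"dp":[0.151,0.27,0],"roll":53},{"grip":0.065,"dp":[0.17,0.304,0],"roll":56.7},{"grip":0.065,"dp":[0.189,0.338,0],"roll":56.7},{"grip":0.065,"dp":[0.2,0.356,0],"roll":56.7},{"grip":0.065,"dp":[0.2,0.356,0],"roll":56.7}]'; python3 - <<'E'
from h import *
print(rel(585,138.5,137,5.5)); w=manip.capture('wrist')[:,:,::-1]; c=manip.camera_info('wrist'); cv2.imwrite('pics/w15.png',w)
g=cv2.cvtColor(w,cv2.COLOR_BGR2GRAY)
for X in((585,138.5,177),(580,194,182)):
    u,v=w2p(c,X).round().astype(int); y0=max(0,v-25); x0=u-25; print(u,v)
    for s,ce,l in blobs(g[y0:v+25,x0:u+25]<90,25): print(s,p2w(c,*(ce+[x0,y0]),X[2]).round(1))
E
```

```text
t: 33.95
ee_pos: [581.5, 110.0, 227.9]
orientation: [-2.098, -2.335, -0.003]
ft_force: [0.7, 1.1, -0.5]
width: 65.0
gripper_force: 0.0
(array([0.0277, 0.0066, 0.091 ]), np.float64(0.611445223848591))
332 175
[  4   0  45  12 118] [580.7 153.5 177. ]
[   0   20   50   30 1396] [585.9 131.4 177. ]
334 89
[ 19  35  18  15 105] [584.  182.3 182. ]
```

```bash
python3 - <<'E'
from h import *
w=cv2.imread('pics/w15.png'); c=manip.camera_info('wrist'); hsv=cv2.cvtColor(w,cv2.COLOR_BGR2HSV)
m=((hsv[:,:,1]>70)&(abs(hsv[:,:,0].astype(int)-15)<8)).astype(np.uint8)
g=cv2.cvtColor(w,cv2.COLOR_BGR2GRAY)
for r in range(0,260,10): print(r,''.join('#' if a else '.' for a in m[r,240:420:3]),' '.join(str(v) for v in g[r,290:380:6]))
for s,ce,l in blobs(g[120:235,290:380]<45,15): print(s,ce+[290,120])
E
```

```text
0 ############################################################ 121 122 127 122 117 112 113 121 126 124 127 128 127 129 127
10 ############################################################ 127 129 124 121 117 114 111 116 125 126 123 123 127 124 126
20 ############################################################ 130 127 127 127 121 114 111 111 123 119 117 123 126 127 122
30 ##########################################..################ 135 130 129 129 123 123 115 118 109 112 115 117 113 112 111
40 #######...################################################## 134 130 131 129 126 128 120 119 117 110 114 117 111 114 116
50 ######...................................................... 164 116 182 175 173 117 106 171 175 117 107 109 111 117 113
60 #######..................................................... 182 184 181 186 185 182 182 181 182 183 182 182 183 182 182
70 #######....................###########...................... 188 190 190 188 189 138 121 125 124 125 129 179 184 181 179
80 #######................###################.................# 188 188 188 148 144 137 142 137 137 143 129 1
[... 1388 characters left out ...]
###############............##### 103 104 100 73 78 79 77 78 75 74 78 76 79 106 102
210 ########..................##############...............##### 123 122 117 123 118 76 82 75 79 74 77 77 123 117 119
220 ########...............................................##### 124 121 118 122 121 119 122 121 122 125 116 119 122 116 120
230 #########.............................................###### 122 121 119 123 119 118 122 120 122 124 119 120 119 117 120
240 .........................................................### 122 120 116 121 120 118 123 118 120 123 118 118 118 118 120
250 ...........................................................# 120 119 116 121 119 117 122 119 120 121 120 118 119 116 120
```

```bash
python3 - <<'E'
from h import *
c=manip.camera_info('wrist')
for v,z in((182,178),(182,168),(106,183),(106,168)): print(v,z,p2w(c,339,v,z).round(1))
print(rel(587.5,133,137,5.5))
E
```

```text
182 178 [590.4 134.6 178. ]
182 168 [591.1 132.4 168. ]
106 183 [584.3 184.  183. ]
106 168 [585.  183.8 168. ]
(array([0.025 , 0.0084, 0.0908]), np.float64(0.5368529886492581))
```

```bash
python3 -m jog '[{"grip":0.065,"dp":[0.026,0.009,0.0],"roll":0},{"grip":0.065,"dp":[0.026,0.009,0.03],"roll":0},{"grip":0.065,"dp":[0.026,0.009,0.055],"roll":0},{"grip":0.065,"dp":[0.026,0.009,0.08],"roll":0},{"grip":0.065,"dp":[0.026,0.009,0.09],"roll":0},{"grip":0.065,"dp":[0.026,0.009,0.09],"roll":0},{"grip":0.0,"dp":[0.026,0.009,0.09],"roll":0},{"grip":0.0,"dp":[0.026,0.009,0.09],"roll":0},{"grip":0.0,"dp":[0.026,0.009,0.09],"roll":0},{"grip":0.0,"dp":[0.026,0.009,0.09],"roll":0},{"grip":0.0,"dp":[0.026,0.009,0.09],"roll":0},{"grip":0.0,"dp":[0.026,0.009,0.09],"roll":0}]'
```

```text
t: 35.0
ee_pos: [589.3, 132.3, 138.8]
orientation: [2.105, 2.331, 0.003]
ft_force: [0.4, -0.3, 1.0]
width: 44.5
gripper_force: 30.0
```

```bash
python3 -m jog '[{"grip":0.0,"dp":[0,0,-0.03],"roll":0},{"grip":0.0,"dp":[0,0,-0.06],"roll":0},{"grip":0.0,"dp":[0,0,-0.08],"roll":0},{"grip":0.0,"dp":[-0.03,-0.006,-0.08],"roll":-7},{"grip":0.0,"dp":[-0.065,-0.014,-0.08],"roll":-14},{"grip":0.0,"dp":[-0.1,-0.021,-0.08],"roll":-21},{"grip":0.0,"dp":[-0.135,-0.029,-0.08],"roll":-28},{"grip":0.0,"dp":[-0.17,-0.036,-0.08],"roll":-35},{"grip":0.0,"dp":[-0.205,-0.044,-0.08],"roll":-42},{"grip":0.0,"dp":[-0.24,-0.051,-0.08],"roll":-49},{"grip":0.0,"dp":[-0.275,-0.059,-0.08],"roll":-56},{"grip":0.0,"dp":[-0.31,-0.066,-0.08],"roll":-63}]';python3 -c "
from h import *
print(rel(540.5,-296,150,84))"
```

```text
t: 36.0
ee_pos: [553.8, -184.1, 218.0]
orientation: [0.573, 3.089, 0.0]
ft_force: [1.0, 0.7, -0.9]
width: 44.4
gripper_force: 30.0
(array([-0.0277, -0.1093,  0.068 ]), np.float64(-15.036332286863484))
```

```bash
python3 -m jog '[{"grip":0.0,"dp":[-0.009,-0.035,0],"roll":-7},{"grip":0.0,"dp":[-0.018,-0.07,0],"roll":-14},{"grip":0.0,"dp":[-0.0277,-0.105,0],"roll":-15},{"grip":0.0,"dp":[-0.0277,-0.1093,0.035],"roll":-15},{"grip":0.0,"dp":[-0.0277,-0.1093,0.068],"roll":-15},{"grip":0.0,"dp":[-0.0277,-0.1093,0.068],"roll":-15},{"grip":0.0,"dp":[-0.0277,-0.1093,0.068],"roll":-15}]';python3 - <<'E'
from h import *
print(rel(540.5,-296,19,84)); c=manip.camera_info('wrist'); im=manip.capture('top')[:,:,::-1]; cv2.imwrite('pics/t16.png',im); cv2.imwrite('pics/w16.png',manip.capture('wrist')[:,:,::-1])
E
```

```text
t: 36.58
ee_pos: [539.1, -293.6, 148.3]
orientation: [-0.176, -3.133, -0.004]
ft_force: [0.7, -0.4, -0.4]
width: 44.5
gripper_force: 30.0
(array([-0.0022, -0.0026,  0.1293]), np.float64(-0.41439376661091387))
```

```bash
python3 -m jog '[{"grip":0.0,"dp":[-0.0015,-0.0025,0.035],"roll":0},{"grip":0.0,"dp":[-0.0015,-0.0025,0.07],"roll":0},{"grip":0.0,"dp":[-0.0015,-0.0025,0.1],"roll":0},{"grip":0.0,"dp":[-0.0015,-0.0025,0.12],"roll":0},{"grip":0.0,"dp":[-0.0015,-0.0025,0.13],"roll":0},{"grip":0.0,"dp":[-0.0015,-0.0025,0.13],"roll":0}]';python3 -m jog '[{"grip":0.0,"dp":[0,0,0.002],"roll":0},{"grip":0.0,"dp":[0,0,0.004],"roll":0},{"grip":0.0,"dp":[0,0,0.004],"roll":0}]'
```

```text
t: 37.18
ee_pos: [541.9, -297.0, 20.3]
orientation: [-0.173, -3.136, 0.001]
ft_force: [0.6, 0.9, -1.3]
width: 44.3
gripper_force: 29.6
t: 37.43
ee_pos: [543.6, -297.9, 18.3]
orientation: [0.175, 3.132, -0.003]
ft_force: [0.4, -0.0, 3.0]
width: 44.0
gripper_force: 29.6
```

Contact. Release and return for the last spool.

```bash
python3 -m jog '[{"grip":0.065,"dp":[0,0,0.001],"roll":0},{"grip":0.065,"dp":[0,0,0.001],"roll":0},{"grip":0.065,"dp":[0,0,0.001],"roll":0},{"grip":0.065,"dp":[0,0,-0.03],"roll":0},{"grip":0.065,"dp":[0,0,-0.07],"roll":0},{"grip":0.065,"dp":[0,0,-0.11],"roll":0},{"grip":0.065,"dp":[0,0,-0.15],"roll":0},{"grip":0.065,"dp":[0,0,-0.19],"roll":0},{"grip":0.065,"dp":[0,0,-0.213],"roll":7},{"grip":0.065,"dp":[0,0,-0.213],"roll":14},{"grip":0.065,"dp":[0,0,-0.213],"roll":21}]'; python3 -c "
from h import *
print(rel(583,150,230,5.5))"
```

```text
t: 38.35
ee_pos: [542.5, -297.8, 231.7]
orientation: [0.752, 3.045, -0.003]
ft_force: [0.0, -0.1, -0.6]
width: 65.2
gripper_force: 0.0
(array([0.1727, 0.4151, 0.0006]), np.float64(56.74873005374795))
```

```bash
python3 -m jog '[{"grip":0.065,"dp":[0.013,0.032,0],"roll":5},{"grip":0.065,"dp":[0.028,0.068,0],"roll":12},{"grip":0.065,"dp":[0.043,0.104,0],"roll":19},{"grip":0.065,"dp":[0.058,0.14,0],"roll":26},{"grip":0.065,"dp":[0.073,0.176,0],"roll":33},{"grip":0.065,"dp":[0.088,0.212,0],"roll":40},{"grip":0.065,"dp":[0.103,0.248,0],"roll":47},{"grip":0.065,"dp":[0.118,0.284,0],"roll":53},{"grip":0.065,"dp":[0.133,0.32,0],"roll":56.7},{"grip":0.065,"dp":[0.148,0.356,0],"roll":56.7},{"grip":0.065,"dp":[0.163,0.392,0],"roll":56.7},{"grip":0.065,"dp":[0.1727,0.415,0],"roll":56.7}]'; python3 -m jog '[{"grip":0.065,"dp":[0,0,0],"roll":0}]' | head -2;  python3 - <<'E'
from h import *
w=manip.capture('wrist')[:,:,::-1]; c=manip.camera_info('wrist'); cv2.imwrite('pics/w17.png',w)
g=cv2.cvtColor(w,cv2.COLOR_BGR2GRAY); hsv=cv2.cvtColor(w,cv2.COLOR_BGR2HSV); m=((hsv[:,:,1]>70)&(abs(hsv[:,:,0].astype(int)-15)<8))
u,v=w2p(c,(582,187,182)).round().astype(int); print(u,v,rel(583,188,141,5.5))
for r in range(max(0,v-60),v+70,8): print(r,''.join('#' if a else '.' for a in m[r,u-90:u+90:3]),' '.join(str(a) for a in g[r,u-45:u+45:6]))
E
```

```text
t: 39.35
ee_pos: [579.0, 154.6, 228.9]
orientation: [-2.101, -2.334, -0.002]
ft_force: [-0.7, -0.6, -0.6]
width: 64.8
gripper_force: 0.0
t: 39.43
ee_pos: [579.1, 156.0, 228.7]
332 173 (array([0.0342, 0.0077, 0.0877]), np.float64(0.6353385448476843))
113 #####....................................................### 191 191 192 191 190 186 180 174 173 167 157 135 126 107 103
121 #####.....................................................## 194 194 194 195 193 193 192 178 177 177 177 174 179 177 174
129 #####....................................................### 177 182 176 182 184 183 191 178 176 178 177 171 179 180 177
137 ######...................................................### 174 175 175 181 181 178 176 178 176 177 176 173 178 182 175
145 ######..................####.#.#####.....................### 173 175 175 181 169 129 91 92 92 119 134 171 178 180 177
153 ######................##....######..###.................#### 172 175 174 137 113 88 79 89 90 87 88 123 176 180 177
161 ######...............###################................#### 173 176 173 129 119 125 124 126 124 122 132 
[... 503 characters left out ...]
...#####################.............###### 104 106 97 79 76 78 76 81 82 77 78 79 83 89 105
209 #######...............##################..............###### 127 126 108 90 80 79 80 79 79 81 77 84 85 125 123
217 #######..................###########..................###### 127 128 126 129 126 87 79 78 80 78 83 126 128 127 124
225 #######...............................................###### 125 127 125 127 128 126 125 126 127 130 125 124 127 125 125
233 ###..................................................####### 128 128 126 126 129 126 126 126 126 130 122 125 127 123 123
241 .........................................................### 128 128 125 128 129 126 125 124 128 130 120 126 128 120 123
```

```bash
python3 -m jog '[{"grip":0.065,"dp":[0.0242,0.0085,0.0],"roll":0},{"grip":0.065,"dp":[0.0242,0.0085,0.03],"roll":0},{"grip":0.065,"dp":[0.0242,0.0085,0.055],"roll":0},{"grip":0.065,"dp":[0.0242,0.0085,0.08],"roll":0},{"grip":0.065,"dp":[0.0242,0.0085,0.088],"roll":0},{"grip":0.065,"dp":[0.0242,0.0085,0.088],"roll":0},{"grip":0.0,"dp":[0.0242,0.0085,0.088],"roll":0},{"grip":0.0,"dp":[0.0242,0.0085,0.088],"roll":0},{"grip":0.0,"dp":[0.0242,0.0085,0.088],"roll":0},{"grip":0.0,"dp":[0.0242,0.0085,0.088],"roll":0},{"grip":0.0,"dp":[0.0242,0.0085,0.088],"roll":0},{"grip":0.0,"dp":[0.0242,0.0085,0.088],"roll":0}]'
```

```text
t: 40.48
ee_pos: [585.6, 175.9, 141.8]
orientation: [2.104, 2.332, 0.002]
ft_force: [-0.4, -0.2, 0.4]
width: 43.2
gripper_force: 29.5
```

```bash
python3 -m jog '[{"grip":0.0,"dp":[0,0,-0.03],"roll":0},{"grip":0.0,"dp":[0,0,-0.06],"roll":0},{"grip":0.0,"dp":[0,0,-0.075],"roll":0},{"grip":0.0,"dp":[-0.03,-0.009,-0.075],"roll":-7},{"grip":0.0,"dp":[-0.065,-0.02,-0.075],"roll":-14},{"grip":0.0,"dp":[-0.1,-0.031,-0.075],"roll":-21},{"grip":0.0,"dp":[-0.135,-0.042,-0.075],"roll":-28},{"grip":0.0,"dp":[-0.17,-0.053,-0.075],"roll":-35},{"grip":0.0,"dp":[-0.205,-0.064,-0.075],"roll":-42},{"grip":0.0,"dp":[-0.24,-0.075,-0.075],"roll":-49},{"grip":0.0,"dp":[-0.275,-0.086,-0.075],"roll":-56},{"grip":0.0,"dp":[-0.31,-0.096,-0.075],"roll":-63}]';python3 -c "
from h import *
print(rel(485,-290,150,84))"
```

```text
t: 41.48
ee_pos: [521.6, -141.2, 215.9]
orientation: [0.614, 3.08, -0.0]
ft_force: [0.3, 0.9, -2.1]
width: 43.0
gripper_force: 29.5
(array([-0.0232, -0.1515,  0.0659]), np.float64(-16.554724512296318))
```

```bash
python3 -m jog '[{"grip":0.0,"dp":[-0.006,-0.038,0],"roll":-7},{"grip":0.0,"dp":[-0.012,-0.076,0],"roll":-14},{"grip":0.0,"dp":[-0.018,-0.114,0],"roll":-16.5},{"grip":0.0,"dp":[-0.0232,-0.1515,0.01],"roll":-16.5},{"grip":0.0,"dp":[-0.0232,-0.1515,0.04],"roll":-16.5},{"grip":0.0,"dp":[-0.0232,-0.1515,0.066],"roll":-16.5},{"grip":0.0,"dp":[-0.0232,-0.1515,0.066],"roll":-16.5},{"grip":0.0,"dp":[-0.0232,-0.1515,0.066],"roll":-16.5}]';python3 - <<'E'
from h import *
print(rel(485,-290,19,84)); w=manip.capture('top')[:,:,::-1]; cv2.imwrite('pics/t18.png',w)
E
```

```text
t: 42.15
ee_pos: [483.8, -287.7, 148.8]
orientation: [-0.176, -3.134, -0.003]
ft_force: [0.5, -0.4, -2.0]
width: 43.3
gripper_force: 29.5
(array([-0.0018, -0.0024,  0.1298]), np.float64(-0.4127431873876617))
```

```bash
python3 -m jog '[{"grip":0.0,"dp":[0,-0.002,0.035],"roll":0},{"grip":0.0,"dp":[0,-0.002,0.07],"roll":0},{"grip":0.0,"dp":[0,-0.002,0.1],"roll":0},{"grip":0.0,"dp":[0,-0.002,0.12],"roll":0},{"grip":0.0,"dp":[0,-0.002,0.13],"roll":0},{"grip":0.0,"dp":[0,-0.002,0.13],"roll":0}]';python3 -m jog '[{"grip":0.0,"dp":[0,0,0.002],"roll":0},{"grip":0.0,"dp":[0,0,0.004],"roll":0},{"grip":0.0,"dp":[0,0,0.004],"roll":0}]'
```

```text
t: 42.7
ee_pos: [501.5, -298.3, 27.4]
orientation: [0.175, 3.103, -0.025]
ft_force: [21.0, -3.1, 3.3]
width: 42.9
gripper_force: 30.2
t: 42.95
ee_pos: [501.5, -298.3, 26.2]
orientation: [0.175, 3.102, -0.026]
ft_force: [15.8, 0.1, 19.2]
width: 42.7
gripper_force: 29.4
```

Something resisted: the TCP is off by 17 mm with a 20 N side force. Back up and measure.

```bash
python3 -m jog '[{"grip":0.0,"dp":[0,0,-0.01],"roll":0},{"grip":0.0,"dp":[0,0,-0.04],"roll":0},{"grip":0.0,"dp":[0,0,-0.08],"roll":0},{"grip":0.0,"dp":[0,0,-0.105],"roll":0},{"grip":0.0,"dp":[0,0,-0.105],"roll":0},{"grip":0.0,"dp":[0,0,-0.105],"roll":0}]';python3 - <<'E'
from h import *
s=manip.sense(); print(s['q'].round(2),s['ee_pos'],tool_yaw()); w=manip.capture('wrist')[:,:,::-1]; c=manip.camera_info('wrist'); cv2.imwrite('pics/w19.png',w)
ct=manip.camera_info('top');t=manip.capture('top')[:,:,::-1]; cv2.imwrite('pics/t19.png',t)
print('mug',p2w(ct,456,236,92))
hsv=cv2.cvtColor(w,cv2.COLOR_BGR2HSV); m=((hsv[:,:,1]>70)&(abs(hsv[:,:,0].astype(int)-15)<8)); g=cv2.cvtColor(w,cv2.COLOR_BGR2GRAY)
for r in range(150,330,7): print(r,''.join('#' if a else '.' for a in m[r,210:430:3]))
h2=cv2.cvtColor(t,cv2.COLOR_BGR2HSV); m=((h2[:,:,1]>70)&(abs(h2[:,:,0].astype(int)-15)<8))
for r in range(145,225,2): print(r,''.join('#' if a else '.' for a in m[r,395:465]))
E
```

```text
t: 43.45
ee_pos: [486.9, -291.2, 124.6]
orientation: [0.173, 3.13, -0.007]
ft_force: [-0.1, -0.3, -2.1]
width: 42.5
gripper_force: 30.0
[-0.66  0.32  1.66 -0.    1.16 -2.12] [ 486.88333226 -291.23900451  124.6326054 ] 83.67805296109043
mug [ 385.13265122 -373.7650607    92.        ]
150 ##########################################################################
157 #################...........................................##############
164 ##############.................................................###########
171 ############.....................................................#########
178 ############.....................................................#########
185 ############.....................................................#########
192 ############................####################.................#########
199 ############...........################################..........#########
206 ############..........##################################.........#########
213 #############..........#################################........##########
220 #############.........
[... 3537 characters left out ...]
....##...................
207 ########......###......#.#################.......#.........###........
209 ########...#########.....########..#######.......###################..
211 ########..##########.......###############......######################
213 ####################...........##########.......######################
215 ###############################..............#.#######################
217 ######################################################################
219 ######################################################################
221 ##.###..##############################################################
223 #.##......###############################################......#######
```

```bash
python3 - <<'E'
import cv2
a=[cv2.imread(f'pics/{n}.png') for n in('w14','w16','w19')]
for r in range(170,330,5):
    print(r,*[''.join(' .:-=+*#%@'[min(9,v//18)] for v in cv2.cvtColor(i,cv2.COLOR_BGR2GRAY)[r,258:394:3]) for i in a],sep='|')
E
```

```text
170|---===+++++++++++++++++++++++++++++++++-----==|:::====+=++++=++=++++++++++++++++++++++=::--+=|=======-=============----------============---
175|-:-====++++++++++++++++++++++++++++++++----===|:-:======++++++++++=++++++=======+++++==:::-==|---==================================+++**====
180|::-===+++++++++++++++++++=========+++++---:-==|:::======+++=++++++=+++=============+++-::--==|-:-====+++++++++++++++===================+----
185|-:-=======+++++++++================++++-:::-==|:::===============+====================-:::-==|:--======++++++++++====================+++---:
190|-::====================================:::-===|:::====================================-:::-=+|:::===========++*****######*+==========+==:---
195|:::===============================#*===::::==+|:::-===========-=+++++*%%%#*-======#===::::-=+|:::======++***##****#############**+======:-:-
200|:::==============-=+++++++=======*#*===::::==+|:::-=========-++++========++++=-=*#====::::==+|-::=====++***+****+++*****+**+********+===:--:
205|:::============+++++=====+++++-=+##====::::==+|:::-=-=====-+++==============+++=#
[... 2839 characters left out ...]
=================--.....-=|.....=+***+=======================*****.....-=|-.....*=========++===++++++++++++++++++....:==
310|-....#%%%#==========================--......-=|:....%%%#%%%#+=================*#######*....--|-:...---=======================---===++....:-=
315|-:...%%%%%%#=====================++=-:......--|:...-##%%########*=========*####%#######....--|=:...=========-==================-==----...:-=
320|-...=#%%%%%%%%#*=============##+++==........--|:...##############%#######%#############=...--|-:...****####*%%%%%%%%%%%%#%%%+#######*=...---
325|-...#%####%###################+++=+--......:--|-..:####################################*...--|-:..:********#%%%##%%#%%%#%##%#**#***#*=...---
```

```bash
python3 - <<'E'
from h import *
c=manip.camera_info('wrist'); s=manip.sense(); R=Ro.from_rotvec(s['orientation']).as_matrix(); p=s['ee_pos']; print(p)
for dz in (-60,-40,-20,0,20):  # tool z rel. to TCP
    print(dz,[w2p(c,p+R@[x,0,dz]).round().astype(int).tolist() for x in(-30,-15,0,15,30,45)])
E
```

```text
[ 484.46887969 -289.66935287  121.06264345]
-60 [[320, 371], [320, 340], [320, 307], [320, 272], [320, 235], [320, 196]]
-40 [[321, 339], [321, 311], [321, 281], [320, 250], [320, 217], [320, 183]]
-20 [[321, 314], [321, 288], [321, 261], [321, 233], [321, 204], [321, 173]]
0 [[321, 293], [321, 270], [321, 245], [321, 220], [321, 193], [321, 165]]
20 [[321, 276], [321, 255], [321, 232], [321, 209], [321, 184], [321, 159]]
```

The numbers show that the held spool has turned in the grip and now lies with its axis along the box. That still fits lying down. First check where the middle spool is.

```bash
python3 -m jog '[{"grip":0.0,"dp":[0,0,-0.03],"roll":0},{"grip":0.0,"dp":[-0.03,0,-0.06],"roll":0},{"grip":0.0,"dp":[-0.06,0,-0.06],"roll":0},{"grip":0.0,"dp":[-0.1,0,-0.06],"roll":0},{"grip":0.0,"dp":[-0.13,0,-0.06],"roll":0},{"grip":0.0,"dp":[-0.13,0,-0.06],"roll":0},{"grip":0.0,"dp":[-0.13,0,-0.06],"roll":0}]';python3 - <<'E'
from h import *
w=manip.capture('wrist')[:,:,::-1]; c=manip.camera_info('wrist'); cv2.imwrite('pics/w20.png',w); g=cv2.cvtColor(w,cv2.COLOR_BGR2GRAY)
for X in((454.5,-287,66),(484,-290,54),(543,-297,54),(597,-303,54)): print(w2p(c,X).round())
hsv=cv2.cvtColor(w,cv2.COLOR_BGR2HSV); m=((hsv[:,:,1]>70)&(abs(hsv[:,:,0].astype(int)-15)<8))
for r in range(20,330,6): print(r,''.join('#' if a else '.' for a in m[r,230:410:3]),''.join(' .:-=+*#%@'[min(9,v//18)] for v in g[r,250:394:3]),sep='|')
E
```

```text
t: 44.13
ee_pos: [613.8, -303.9, 177.7]
orientation: [-0.173, -3.132, -0.004]
ft_force: [-0.7, 0.1, -1.7]
width: 42.7
gripper_force: 30.0
[321. -12.]
[321.  34.]
[321. 111.]
[321. 174.]
20|#######.................................................####|#+--:=###########==========================::::=
26|#######................................................#####|#*-:-=###%%%%%%%+++++++*%++++++++++++++++++-:::=
32|#######................................................#####|#*---=###%%%%%%*++++++%%%%%%+++++++++++++++-:::+
38|#######................................................#####|##:---###%%%%%%+++++++%%@%%%%@%%+++++++++++-:--+
44|#######................................................#####|#%----###%%%*+++++++*@%@@%@%%@@@@%%++++++++::--%
50|#######................................................#####|*%----###%%%+++++++++%@@@@@@@@@%@@@@@@*#+++----%
56|#######................................................#####|*%----###%%%*+++++++%@@@@@@@@@@@@@@@@@%@%++---=%
62|#######................................................#####|#%----###%%%++++++%%@@@@@@@@@@@@@@@@@@@@@++---=%
68|#######
[... 4299 characters left out ...]
++++++++=....===
296|#............######.##.#########################..##........|====-....=++++++++++*+*********++++++++==....-==
302|............#..#################################..#.........|====....:+=++++++++*++******++*+++++++++=.....==
308|............#.####################################..........|===-...:-===========---------------====--.....-=
314|##..........#.####################################..........|===-...---=========================--==----...--
320|##............##############################.....##.........|==--...=#######%%%%%%####%%%%%%###++=:::::....--
326|##...........#############################.#................|----...***************************=-:::::.....--
```

```bash
python3 -c "
from h import *
print(rel(493,-291,120,84))"; python3 -m jog '[{"grip":0.0,"dp":[0.035,0,0],"roll":0},{"grip":0.0,"dp":[0.07,0,0],"roll":0},{"grip":0.0,"dp":[0.1,0,0.02],"roll":0},{"grip":0.0,"dp":[0.12,0,0.04],"roll":0},{"grip":0.0,"dp":[0.12,0,0.058],"roll":0},{"grip":0.0,"dp":[0.12,0,0.058],"roll":0},{"grip":0.0,"dp":[0.12,0,0.058],"roll":0},{"grip":0.0,"dp":[0.12,0,0.058],"roll":0}]'; python3 -c "
from h import *
print(rel(493,-291,30,84))"
```

```text
(array([ 0.12  , -0.0006,  0.0588]), np.float64(-0.35395864604157623))
t: 44.85
ee_pos: [494.7, -291.8, 123.9]
orientation: [0.176, 3.135, -0.001]
ft_force: [1.0, 0.1, -0.4]
width: 42.7
gripper_force: 30.0
(array([0.0019, 0.0007, 0.0939]), np.float64(-0.41284129736229147))
```

```bash
python3 -m jog '[{"grip":0.0,"dp":[0.0015,0.001,0.03],"roll":0},{"grip":0.0,"dp":[0.0015,0.001,0.055],"roll":0},{"grip":0.0,"dp":[0.0015,0.001,0.07],"roll":0},{"grip":0.0,"dp":[0.0015,0.001,0.07],"roll":0}]';  python3 -m jog '[{"grip":0.0,"dp":[0,0,0.012],"roll":0},{"grip":0.0,"dp":[0,0,0.024],"roll":0},{"grip":0.0,"dp":[0,0,0.024],"roll":0}]'
```

```text
t: 45.18
ee_pos: [492.1, -289.2, 50.8]
orientation: [-0.174, -3.133, -0.004]
ft_force: [-1.3, -0.5, -2.2]
width: 42.9
gripper_force: 30.0
t: 45.43
ee_pos: [498.0, -291.8, 30.6]
orientation: [0.176, 3.128, -0.004]
ft_force: [5.1, 0.7, -0.9]
width: 42.3
gripper_force: 30.0
```

```bash
python3 -m jog '[{"grip":0.0,"dp":[-0.006,0,-0.006],"roll":0},{"grip":0.0,"dp":[-0.006,0,-0.006],"roll":0}]';  python3 -m jog '[{"grip":0.0,"dp":[0,0,0.006],"roll":0},{"grip":0.0,"dp":[0,0,0.012],"roll":0},{"grip":0.0,"dp":[0,0,0.012],"roll":0}]';  python3 -m jog '[{"grip":0.0,"dp":[0,0,0.004],"roll":0},{"grip":0.0,"dp":[0,0,0.006],"roll":0},{"grip":0.0,"dp":[0,0,0.006],"roll":0}]'
```

```text
t: 45.6
ee_pos: [502.0, -292.5, 37.6]
orientation: [0.174, 3.132, -0.005]
ft_force: [0.6, -0.9, -0.6]
width: 42.3
gripper_force: 30.0
t: 45.85
ee_pos: [500.2, -291.9, 25.9]
orientation: [0.174, 3.133, -0.004]
ft_force: [-2.4, 1.3, 16.4]
width: 42.5
gripper_force: 30.4
t: 46.1
ee_pos: [500.7, -292.0, 23.7]
orientation: [0.174, 3.131, -0.006]
ft_force: [-7.1, 6.3, 37.9]
width: 42.8
gripper_force: 30.6
```

The spool is held tilted, neither upright nor lying. I'll set it on open desk, square it there, and regrip.

```bash
python3 -m jog '[{"grip":0.0,"dp":[0,0,-0.02],"roll":0},{"grip":0.0,"dp":[0,0,-0.06],"roll":0},{"grip":0.0,"dp":[0,0,-0.1],"roll":0},{"grip":0.0,"dp":[0,0,-0.14],"roll":0},{"grip":0.0,"dp":[0.01,0.03,-0.16],"roll":0},{"grip":0.0,"dp":[0.02,0.065,-0.16],"roll":0},{"grip":0.0,"dp":[0.035,0.1,-0.16],"roll":0},{"grip":0.0,"dp":[0.045,0.135,-0.16],"roll":0},{"grip":0.0,"dp":[0.06,0.17,-0.16],"roll":0},{"grip":0.0,"dp":[0.07,0.205,-0.16],"roll":0},{"grip":0.0,"dp":[0.08,0.24,-0.16],"roll":0},{"grip":0.0,"dp":[0.09,0.275,-0.16],"roll":0}]';python3 - <<'E'
from h import *
print(rel(440,85,120,84))
w=manip.capture('wrist')[:,:,::-1]; cv2.imwrite('pics/w21.png',w); g=cv2.cvtColor(w,cv2.COLOR_BGR2GRAY)
for r in range(150,330,5): print(r,''.join(' .:-=+*#%@'[min(9,v//18)] for v in g[r,240:410:3]),sep='|')
ct=manip.camera_info('top');t=manip.capture('top')[:,:,::-1]; cv2.imwrite('pics/t21.png',t); hs=cv2.cvtColor(t,cv2.COLOR_BGR2HSV)
print(''.join(str(int(v))+' ' for v in t[160:205,428,0]))
E
```

```text
t: 47.1
ee_pos: [438.7, -6.1, 176.7]
orientation: [-0.176, -3.136, 0.0]
ft_force: [-0.1, 0.6, -1.5]
width: 42.2
gripper_force: 29.7
(array([0.0089, 0.0906, 0.0567]), np.float64(-0.4372169184838697))
150|+=++%#%%%%%%%%%%%++==+++===++++++++######***###%%#%%#####
155|==++##%%%%%%%%%%+++==++===++++++++++#########**###%####%%
160|==++#%#+++=+++++=++==++=====+++++++++####+====+++########
165|====+==+++++++++++===+++====+++++=============++++%%#%%#%
170|--==+====++===+++++==+++====+++===============++++#####%#
175|:..=============+====++=====+++=====*#+*======+++*#%####%
180|...=====+==++=======-+++============+##*======++++######%
185|...======+==========================+###=====+====****###
190|...-================-================##*=========*##*####
195|...============++*********#####*********++=======+**#####
200|...-=========++****+++++++++++++++++++**+===--===+#**####
205|...-=========++++++*%%%@@@@@@@@%%%%%#*==+------==##*#####
210|..-===========+*##%%@@@@@@@@@@@@%%%%%%%%+++=-====*######*
215|:==============*##%%@@@@@@@@@@%@%%%%%%%%++++====+######*#
220|==============+++*****#@@@@@@
[... 801 characters left out ...]
++++**+++++++++++++==..:=========
290|========-...:===+++++++++++*+*++++++++++++===...-=====-=-
295|========....:==++++++++++++++*++++++++++++===...:=======-
300|===-=-=:....:==++++++++++++++*++++++++++++===....--==----
305|====---.....+==+++++++++++++***+++++++++++===....:--=-=--
310|====-=-.....:--==+++++++++++***+++++++++++==-....:-=---=-
315|--==---...:---------:-:::-::::::---:::::::----...--------
320|-=-==--:..:-------=-=====-===========---------...---=----
325|---=---:..:=*==++==================--------:-:...--------
100 105 101 110 113 91 30 32 29 80 113 108 107 112 107 83 38 103 146 106 110 108 108 108 112 106 109 104 116 109 100 108 97 83 138 183 174 170 171 173 173 171 167 173 175
```

```bash
python3 -m jog '[{"grip":0.0,"dp":[0.003,0.03,0],"roll":0},{"grip":0.0,"dp":[0.006,0.06,0.02],"roll":0},{"grip":0.0,"dp":[0.009,0.09,0.05],"roll":0},{"grip":0.0,"dp":[0.009,0.09,0.085],"roll":0},{"grip":0.0,"dp":[0.009,0.09,0.12],"roll":0},{"grip":0.0,"dp":[0.009,0.09,0.145],"roll":0},{"grip":0.0,"dp":[0.009,0.09,0.15],"roll":0},{"grip":0.0,"dp":[0.009,0.09,0.15],"roll":0}]'; python3 -m jog '[{"grip":0.0,"dp":[0,0,0.004],"roll":0},{"grip":0.0,"dp":[0,0,0.008],"roll":0},{"grip":0.0,"dp":[0,0,0.008],"roll":0}]'
```

```text
t: 47.87
ee_pos: [439.7, 82.3, 25.5]
orientation: [-0.176, -3.132, 0.001]
ft_force: [0.5, 0.3, -1.7]
width: 42.4
gripper_force: 29.8
t: 48.12
ee_pos: [442.2, 82.7, 19.7]
orientation: [0.176, 3.135, 0.0]
ft_force: [-0.4, 0.1, -1.1]
width: 42.1
gripper_force: 29.8
```

```bash
python3 -m jog '[{"grip":0.0,"dp":[0,0,0.004],"roll":0},{"grip":0.0,"dp":[0,0,0.006],"roll":0},{"grip":0.0,"dp":[0,0,0.006],"roll":0}]'; python3 -m jog '[{"grip":0.0,"dp":[0,0,0.003],"roll":0},{"grip":0.0,"dp":[0,0,0.005],"roll":0},{"grip":0.0,"dp":[0,0,0.005],"roll":0}]'
```

```text
t: 48.37
ee_pos: [441.2, 82.9, 13.0]
orientation: [0.175, 3.136, 0.0]
ft_force: [0.6, 0.2, -1.4]
width: 42.7
gripper_force: 29.8
t: 48.62
ee_pos: [440.9, 83.0, 7.6]
orientation: [-0.175, -3.136, -0.0]
ft_force: [-0.3, 0.0, 0.1]
width: 42.3
gripper_force: 29.8
```

```bash
python3 -m jog '[{"grip":0.0,"dp":[0,0,0.002],"roll":0},{"grip":0.0,"dp":[0,0,0.003],"roll":0},{"grip":0.0,"dp":[0,0,0.003],"roll":0}]'; python3 - <<'E'
from h import *
w=manip.capture('wrist')[:,:,::-1]; cv2.imwrite('pics/w22.png',w); g=cv2.cvtColor(w,cv2.COLOR_BGR2GRAY); c=manip.camera_info('wrist')
s=manip.sense(); R=Ro.from_rotvec(s['orientation']).as_matrix(); p=s['ee_pos']
for dz in(-45,-19,5): print(dz,[w2p(c,p+R@[x,0,dz]).round().astype(int)[1] for x in(-30,-20,-10,0,10,20,30,40)])
for r in range(150,330,5): print(r,''.join(' .:-=+*#%@'[min(9,v//18)] for v in g[r,240:410:3]),sep='|')
c=manip.camera_info('scene'); t=manip.capture('scene')[:,:,::-1]; cv2.imwrite('pics/s22.png',t); u,v=w2p(c,(441,83,25)).round().astype(int); print(u,v)
hs=cv2.cvtColor(t,cv2.COLOR_BGR2GRAY)
for r in range(v-25,v+20): print(''.join(' .:-=+*#%@'[min(9,a//18)] for a in hs[r,u-30:u+30]))
E
```

```text
t: 48.87
ee_pos: [441.1, 83.0, 4.7]
orientation: [-0.175, -3.136, -0.0]
ft_force: [-0.0, 0.2, -2.3]
width: 42.4
gripper_force: 29.8
-45 [np.int64(346), np.int64(327), np.int64(307), np.int64(287), np.int64(266), np.int64(244), np.int64(221), np.int64(198)]
-19 [np.int64(312), np.int64(296), np.int64(278), np.int64(260), np.int64(242), np.int64(223), np.int64(203), np.int64(183)]
5 [np.int64(289), np.int64(273), np.int64(258), np.int64(242), np.int64(225), np.int64(208), np.int64(191), np.int64(173)]
150|%%%%%%%%%%%%%%%%%%%%%%%%%%%++=========+##################
155|%%%%%%%%%%%%%%%%%%%%%%%%%%%++======++=+##################
160|%%%%%%%%%%%%%%%%%%%%%%%%%%%++====++=+=+##################
165|%%%%%%%%%%%%%%%%%%%%%%%%%%%+++=+====+++##################
170|%%%%%%%%%%%%%%%%%%%%%%***%%%#+===+=++=++#################
175|%%%%%%%%%%%%%%%%%%***++++++++==+++===+++#################
180|%%%%%%%%%%%%%%**++++++++++++=+++++++++++#################
185|%%%%%%%%%%%%%**+*++++==++++++++++++==+===################
190|%%%%%%%%%%%%*+++++++++++++++++++=+=+=+===++##############
195|***+*****+%%*++***####*****#####=
[... 3689 characters left out ...]
====+=================+++++++
+#%%#%%%%%%%%%%%%%%%+===============================++++++++
:+###%%%%%%%%%%%%%%*+=============================++++++++++
 :+##%%%%%%#%%%%#**+==+++=====+++++++===========+++++++++++#
.-*#%%%%%%%###%#*+===+#%%*++++*#***+++========++++++++++++*#
:*%%%%%%%%#%%%#*+===+#@@@%%%%%%@%%%*++++=====++++++++++++###
=##%%%##%%%###*+==++#@@@@@@@@@@@@@@%%*#%*+++++++++++++*#####
#########%%#*+===+*#%@@@%@@@@@@@@@@@@%@@%#*+++++++++**%#####
##########*+====+#%%@@@@%@@@@@@%%@@@@@@@@@%*+++++++*########
#######%%#+===+++%%%%%%%@@@@@@@@@@@@@@@@@%#++++++###########
#*#***###*===++++**%%%%%@@@@@@@@@@@@@%%@%#*++++**###########
#######**+=++++++++****#%%%@@@@@@@@%%%%%#+++++##############
```

The spool now lies flat in the grip, offset about 11 mm along the tool's x. Release it on the desk, centre the gripper on it and regrip.

```bash
python3 -m jog '[{"grip":0.068,"dp":[0,0,0],"roll":0},{"grip":0.068,"dp":[0,0,0],"roll":0},{"grip":0.068,"dp":[0,0,0],"roll":0},{"grip":0.068,"dp":[0.005,0,0],"roll":0},{"grip":0.068,"dp":[0.011,0,0],"roll":0},{"grip":0.068,"dp":[0.011,0,0],"roll":0},{"grip":0.0,"dp":[0.011,0,0],"roll":0},{"grip":0.0,"dp":[0.011,0,0],"roll":0},{"grip":0.0,"dp":[0.011,0,0],"roll":0},{"grip":0.0,"dp":[0.011,0,0],"roll":0},{"grip":0.0,"dp":[0.011,0,0],"roll":0},{"grip":0.0,"dp":[0.011,0,0],"roll":0}]'; python3 - <<'E'
from h import *
w=manip.capture('wrist')[:,:,::-1]; cv2.imwrite('pics/w23.png',w); g=cv2.cvtColor(w,cv2.COLOR_BGR2GRAY); c=manip.camera_info('wrist')
s=manip.sense(); R=Ro.from_rotvec(s['orientation']).as_matrix(); p=s['ee_pos']
for dz in(-45,-19,5): print(dz,[w2p(c,p+R@[x,0,dz]).round().astype(int)[1] for x in(-30,-20,-10,0,10,20,30,40)])
for r in range(150,345,5): print(r,''.join(' .:-=+*#%@'[min(9,v//18)] for v in g[r,240:410:3]),sep='|')
E
```

```text
t: 49.97
ee_pos: [430.5, 84.2, 5.0]
orientation: [0.175, 3.136, 0.0]
ft_force: [0.1, 0.1, 0.2]
width: 45.2
gripper_force: 30.0
-45 [np.int64(346), np.int64(327), np.int64(307), np.int64(287), np.int64(266), np.int64(244), np.int64(221), np.int64(198)]
-19 [np.int64(312), np.int64(296), np.int64(278), np.int64(260), np.int64(242), np.int64(223), np.int64(203), np.int64(183)]
5 [np.int64(289), np.int64(273), np.int64(258), np.int64(242), np.int64(225), np.int64(208), np.int64(191), np.int64(173)]
150|@@@@@@%%%@%%%@%@@@@@@@@@@@**++++++++++#%%%%%%%%%%%%%%%%%%
155|@@@@%%@@@%@@@@@@@@%%@@@@@@@**+++++++++#%%%%###%#%%%%%%%%%
160|@@@@@@@@@@@@@@%%%%%%@@@@@@@**++++++++++%%%%%%%%%%%%%%%%%%
165|@@@@%%@@@@@@@@@@@@@@@@@@@@@%*++++++++++#%%#%%%%%%%%%%%%%%
170|@@@@%%%%%@@@@@@@@@@@@@@@@@@%*+++++++++++%%%%%%%%%%%%%%%%%
175|@@%%%%%%%%@@@@@@@@@@@@@@@@@@*+++++++++++#%%%%%%%%%%%%%%%%
180|%%@@@@@@@@@@@@@@@@@@@@@@@@@%*+++++++++++#%%#%#%%%%%%%%%%%
185|%%%@@@@@@@@@@@@@@@@@@@@@@@@%##++++++++++++%%%%%%%%%%%%%%%
190|%%@@@@@@@@@@@@@@@%%*@@@@@@@%##+++++++++++++#%%%%%%%%%%%%%
195|**********%%%@%*************++++++++++
[... 1117 characters left out ...]
=====....:========
290|=======:....===+++++=====+=+==+++=====++++++:....========
295|=======.....===+++*********************++====.....=======
300|======:....-===+++********************+++++++.....-======
305|======.....====++**********************++====-....:======
310|======....:++=++++*********************+++++++....:======
315|======....+*++++++********************++++++++:...:======
320|======....*+++++++********************+++++#%%#...:======
325|======:..=++++++++********************+++######:.:-======
330|:::::::::::::::::::::::::::::::::::::::::::::::::::::::::
335|:::::::::::::::::::::::::::::::::::::::::::::::::::::::::
340|---:::::::::::::::::::::-:-::-::--::::::::::::::::::::---
```

The spool fell flat on its side, with its near end at tool x ≈ −1, so its centre is at about −26. Regrip there.

```bash
python3 -m jog '[{"grip":0.068,"dp":[0,0,0],"roll":0},{"grip":0.068,"dp":[0,0,0],"roll":0},{"grip":0.068,"dp":[0,0,0],"roll":0},{"grip":0.068,"dp":[-0.013,0,0],"roll":0},{"grip":0.068,"dp":[-0.026,0,0],"roll":0},{"grip":0.068,"dp":[-0.026,0,0],"roll":0},{"grip":0.068,"dp":[-0.026,0,0],"roll":0}]'; cat > asc.py <<'E'
from h import *
import sys
n=sys.argv[1]; w=manip.capture('wrist')[:,:,::-1]; cv2.imwrite(f'pics/{n}.png',w); g=cv2.cvtColor(w,cv2.COLOR_BGR2GRAY); c=manip.camera_info('wrist')
s=manip.sense(); R=Ro.from_rotvec(s['orientation']).as_matrix(); p=s['ee_pos']
for dz in(-45,-19,5): print(dz,[int(w2p(c,p+R@[x,0,dz]).round()[1]) for x in(-30,-20,-10,0,10,20,30,40)])
for r in range(150,330,5): print(r,''.join(' .:-=+*#%@'[min(9,v//18)] for v in g[r,240:410:3]),sep='|')
E
python3 asc.py w24
```

```text
t: 50.6
ee_pos: [456.2, 81.2, 4.9]
orientation: [-0.176, -3.136, -0.0]
ft_force: [0.7, 0.0, 0.1]
width: 67.6
gripper_force: 0.0
-45 [346, 327, 307, 287, 266, 244, 221, 198]
-19 [312, 296, 278, 260, 242, 223, 203, 183]
5 [289, 274, 258, 242, 225, 208, 191, 173]
150|%%%%%%%%%%%%%%%%%%%%%%%%%%*++=======+==##################
155|%%%%%%%%%%%%%%%%%%%%%%%%%%#++==========##################
160|%%%%%%%%%%%%%%%%%%%%%%%%%%%%++=========##################
165|%%%%%%%%%%%%%%%%%%%%%%%%%%%%++=========##################
170|%%%%%%%%%%%%%%%%%%%%%%%#%%%%*==========*#################
175|%%%%%%%%%%%%%%%%%%%%%###%#%%#============################
180|##%%%%%%%%%%%%%%%%%%%%%%%##%#============################
185|%%%%%%%%%%%%%%%%%%%%%%%%%%%%#============################
190|%%%%%%%%%%%%%%%%%%%%%%%%%%%%#+============##%#########%%%
195|+*%%%%%%%%%%%***+++++++++**++==============+%**+++++++++*
200|+++++++++++++++++++++++++++++==============++++++++++++++
205|+++++++++++++++=----------------------=====++++++++++++++
210|+++++=======------------------------------===++++++++++++
215|==+========-------------=====
[... 692 characters left out ...]
+==========......=
275|......=========+++++++++********++++++++==========:.....:
280|.....:=========+++++++++++*****+++++++++===========......
285|.....==========+++++++++*******+*+++++++===========-.....
290|....===========++++++++++*+**++++++++++=============:....
295|...:========--=+++++++++++***+***++++++=--===========....
300|...=========--=++++++++++*******++++++++--===========:...
305|..-=========--=++++++++******++++++++++=---====+#####*...
310|.:==========---=++++++*******++++++++++---=====*##*##**..
315|.===========-----++++++*++*****++++++-----=====##**#*##-.
320|:====++++++++=------=+++******+++=-------=**********#***.
325|+++++++++++++++===---------------------******************
```

```bash
python3 -m jog '[{"grip":0.0,"dp":[0,0,0],"roll":0},{"grip":0.0,"dp":[0,0,0],"roll":0},{"grip":0.0,"dp":[0,0,0],"roll":0},{"grip":0.0,"dp":[0,0,0],"roll":0},{"grip":0.0,"dp":[0,0,0],"roll":0},{"grip":0.0,"dp":[0,0,0],"roll":0},{"grip":0.0,"dp":[0,0,0],"roll":0},{"grip":0.0,"dp":[0,0,-0.03],"roll":0},{"grip":0.0,"dp":[0,0,-0.06],"roll":0},{"grip":0.0,"dp":[0,0,-0.06],"roll":0}]';python3 asc.py w25
```

```text
t: 51.48
ee_pos: [460.0, 81.5, 69.0]
orientation: [0.175, 3.128, 0.002]
ft_force: [1.3, 0.2, -1.0]
width: 40.8
gripper_force: 30.0
-45 [346, 327, 307, 287, 266, 244, 221, 198]
-19 [312, 296, 278, 260, 242, 223, 203, 183]
5 [289, 274, 258, 242, 225, 208, 191, 173]
150|#%%###%#####%%%%#%%#######++++=====+#######%%%%%#%%%%%###
155|#########%%%##%%##%%#######+++=====+########%%%%#%%%%%%#%
160|##########%#####%########%#+++++====+###%%%##%%%%%%%%#%##
165|##############%%%%########++++++=====+##%%%%%#%%%%#####%%
170|#############%%%%####+++++++++++======#####%%#%%%%%%%####
175|##+++++++++++++++++++++++++++++=========+++###%#%#+++++++
180|+++++++++++++++++++++++++++++++=========+++++++++++++++++
185|++++++++++++++++++++++++++++++++=========++++++++++++++++
190|++++===++++++++++++++++======================+++++++=++++
195|+===========++++++++========================++++++=======
200|++============+===========================*####*=========
205|++===============---------------------====+###*#=========
210|++===========-----------------------------=#####=========
215|++==========-------------=
[... 695 characters left out ...]
++=...-========***
275|++======---...:=+++++++++++++*++++++++++==....==-====-=**
280|#======-==....:=+++++++++++++**++++++++++=....--========*
285|=====-===-....+=+++++++++++++*++++++++++++:....=========+
290|====--===.....*=++++++++++++++++++++++++=++....-======-==
295|=====-=--....:-=++++++++++++++++++++++++=-=.....====-====
300|---=-==-.....--==++++++++++*++++++++++++=--:....---=--=-=
305|=--=-==-.....--==++++++++++*+++++++++++==:-:.....====-=--
310|=-==----....----=++++++++++++++++++++++=----....:-===----
315|=-------....=--:--++++++++++++++++++++=----=-...:--=-----
320|-=-=----....---------+++++**++*++++-------===...:--===---
325|--------...-====-------------------------===-...---------
```

It is held lying and centred. Back to the box's near slot.

```bash
python3 -m jog '[{"grip":0.0,"dp":[0,0,-0.035],"roll":0},{"grip":0.0,"dp":[0,0,-0.07],"roll":0},{"grip":0.0,"dp":[-0.005,-0.03,-0.1],"roll":0},{"grip":0.0,"dp":[-0.011,-0.065,-0.1],"roll":0},{"grip":0.0,"dp":[-0.018,-0.1,-0.1],"roll":0},{"grip":0.0,"dp":[-0.024,-0.135,-0.1],"roll":0},{"grip":0.0,"dp":[-0.03,-0.17,-0.1],"roll":0},{"grip":0.0,"dp":[-0.037,-0.205,-0.1],"roll":0},{"grip":0.0,"dp":[-0.043,-0.24,-0.1],"roll":0},{"grip":0.0,"dp":[-0.05,-0.28,-0.1],"roll":0},{"grip":0.0,"dp":[-0.057,-0.32,-0.1],"roll":0},{"grip":0.0,"dp":[-0.063,-0.35,-0.1],"roll":0}]'; python3 -m jog '[{"grip":0.0,"dp":[-0.0025,-0.016,0.03],"roll":0},{"grip":0.0,"dp":[-0.0025,-0.016,0.05],"roll":0},{"grip":0.0,"dp":[-0.0025,-0.016,0.05],"roll":0},{"grip":0.0,"dp":[-0.0025,-0.016,0.05],"roll":0}]'; python3 - <<'E'
from h import *
print(rel(486,-290,40,84))
E
python3 asc.py w26 | sed -n '1,3p;12,40p'
```

```text
t: 52.53
ee_pos: [478.9, -276.4, 162.9]
orientation: [-0.177, -3.134, -0.001]
ft_force: [0.2, 0.8, -0.6]
width: 40.8
gripper_force: 30.0
t: 52.87
ee_pos: [478.8, -288.6, 112.5]
orientation: [-0.176, -3.132, -0.006]
ft_force: [-0.9, -0.3, -1.2]
width: 41.1
gripper_force: 30.0
(array([-0.0077, -0.0009,  0.0724]), np.float64(-0.43895560406535594))
-45 [346, 327, 307, 287, 266, 244, 221, 198]
-19 [312, 296, 278, 260, 242, 223, 203, 183]
5 [289, 274, 258, 242, 225, 208, 191, 173]
190|+++++++++++++++++++++++++++++++++++++++++++++++++++++==+#
195|+=---::==============++======================+==-----==+%
200|=---:-:=========================================::---==*#
205|==---:-===========--------------------=====#====-----==##
210|==-::---======----------------------------=++===-:-::==##
215|==---::-====------------==+++++=------------===--:-:-==##
220|==----:-====---------------===---------------==-:--:-==##
225|==---::-====-------------------------------====-:-::-=+##
230|==--::--=========-----------------------=======--:-:-==##
235|+=--:-:-=======+====++++++++++++++++++=+++=====--:::-=+##

[... 415 characters left out ...]
+++...=========###
275|%*=========...-++++*******************++++...:=========##
280|%=========:...-+++*********************+++....=========+#
285|+=========....++++++*****************+++++:...:=========#
290|=========:...:*+++++******************+++*#....-=========
295|=========....:-+++++*****************++++-#:...:=========
300|========:....--+++++*****************++++---....-========
305|========.....--+++++*****************++++--*....:========
310|========:...+---+++******************+++---#:...:========
315|========....*----=++*****************+=---=#=...:========
320|=======-:..-*#==----=**************=-----=##+...-=-=====-
325|======--:..**##*===------------------==-*###*:..-=-=====-
```

```bash
python3 -m jog '[{"grip":0.0,"dp":[-0.007,-0.001,0.0],"roll":0},{"grip":0.0,"dp":[-0.007,-0.001,0.03],"roll":0},{"grip":0.0,"dp":[-0.007,-0.001,0.06],"roll":0},{"grip":0.0,"dp":[-0.007,-0.001,0.072],"roll":0},{"grip":0.0,"dp":[-0.007,-0.001,0.072],"roll":0}]'; python3 -m jog '[{"grip":0.0,"dp":[0,0,0.01],"roll":0},{"grip":0.0,"dp":[0,0,0.02],"roll":0},{"grip":0.0,"dp":[0,0,0.02],"roll":0}]'
```

```text
t: 53.33
ee_pos: [486.7, -289.9, 41.3]
orientation: [-0.173, -3.134, -0.004]
ft_force: [-0.7, 0.1, -0.1]
width: 40.9
gripper_force: 30.0
t: 53.58
ee_pos: [487.3, -291.1, 22.3]
orientation: [-0.175, -3.136, -0.001]
ft_force: [-0.1, -0.0, -1.5]
width: 40.6
gripper_force: 30.0
```

No resistance this time. Go on down to the floor.

```bash
python3 -m jog '[{"grip":0.0,"dp":[0,0,0.006],"roll":0},{"grip":0.0,"dp":[0,0,0.01],"roll":0},{"grip":0.0,"dp":[0,0,0.01],"roll":0}]'; python3 -m jog '[{"grip":0.0,"dp":[0,0,0.002],"roll":0},{"grip":0.0,"dp":[0,0,0.002],"roll":0}]'
```

```text
t: 53.83
ee_pos: [487.0, -291.3, 12.4]
orientation: [-0.175, -3.136, -0.001]
ft_force: [-0.1, -0.1, -2.7]
width: 40.5
gripper_force: 30.0
t: 54.0
ee_pos: [487.3, -291.6, 10.8]
orientation: [0.175, 3.137, 0.0]
ft_force: [-0.0, -0.3, -2.2]
width: 40.7
gripper_force: 30.0
```

```bash
python3 -m jog '[{"grip":0.0,"dp":[0,0,0.001],"roll":0},{"grip":0.065,"dp":[0,0,0.001],"roll":0},{"grip":0.065,"dp":[0,0,0.001],"roll":0},{"grip":0.065,"dp":[0,0,0.001],"roll":0},{"grip":0.065,"dp":[0,0,-0.03],"roll":0},{"grip":0.065,"dp":[0,0,-0.07],"roll":0},{"grip":0.065,"dp":[0,0,-0.11],"roll":0},{"grip":0.065,"dp":[0,0,-0.15],"roll":0},{"grip":0.065,"dp":[0.0,0,-0.19],"roll":0},{"grip":0.065,"dp":[0.0,0.03,-0.21],"roll":0},{"grip":0.065,"dp":[0.01,0.06,-0.21],"roll":0}]'; python3 - <<'E'
from h import *
w=manip.capture('wrist')[:,:,::-1]; c=manip.camera_info('wrist'); cv2.imwrite('pics/w27.png',w); print(rel(434.5,-91,150,84), w2p(c,(487,-290,50)))
t=manip.capture('top')[:,:,::-1]; cv2.imwrite('pics/t27.png',t); ct=manip.camera_info('top')
hsv=cv2.cvtColor(t,cv2.COLOR_BGR2HSV)
m=(hsv[:,:,1]>70)&(abs(hsv[:,:,0].astype(int)-15)<8)
for r in range(150,222,2): print(r,''.join('#' if a else '.' for a in m[r,395:465]),''.join(' .:-=+*#%@'[min(9,v//18)] for v in hsv[r,395:465,2]))
# lid knob
V=hsv[:,:,2]
for s,ce,l in blobs(V[190:260,330:385]<50,15): print('dark',s,p2w(ct,*(ce+[330,190]),35).round(1))
E
```

```text
t: 54.92
ee_pos: [488.3, -233.4, 226.9]
orientation: [0.178, 3.125, -0.01]
ft_force: [-0.2, -0.5, 0.7]
width: 65.1
gripper_force: 0.0
(array([0.0642, 0.1277, 0.0747]), np.float64(-0.34661104285699196)) [260.32625095 186.94285814]
150 ###################.......##......###.################################ @@@@@@@@@@@@@@@@@@#--==+++@@@@@@@@@@=%@@@@@@@@@@@@@@@@@@@@@@@@@@@@@@@@
152 #################.......##.......#####.#..############################ @@@@@@@@@@@@@@@@@=---=++*@@@@@@@@@#-@@@@@@@@@@@@@@@@@@@@@@@@@@@@@@@%@@
154 ################........#######.###........##.######################## @@@@@@@@@@@@@@@-:---+-+#@@@@@@@@@+=@@@@@@@@@@@@@@@@@@@@@@@@@@@@@@@@@@@
156 ##############........#############.............###################### @@@@@@@@@@@@@*-::-=+=+@@@@@@@@@@=*@@@@@@@@@@@@@@@@@@@@@@@@@@@@@@@@@@@@
158 #############........##############.#.............#################### @@@@@@@@@@@@@=.:--==*@@@@@@@@@%=%@@@@@@@@@@@@@@@@@@@@@@@@@@@@@@@@@@@@@
160 #############......######################............################# @@@@@@@@@@@@*-::--=#@@@@@@@@@*=@@@@@@@@@@@@@@@@@@@@@@@@@@@@@@@@@@
[... 3727 characters left out ...]
### @@@@@@@#-:-::::::::-###***#+==++++*####%#%%#-:.@@#%@@@@@@@@@@@@@@@@@@@
214 ######################..........................###################### @@@@@@@@@@@@@@@@@@***##%%@@@@@@%%####--=+***@@###@@@@@@@@@@@@@@@@@@@@@
216 #########################################..########################### @@@@@@@@@@@@@@@@@@@@@@%%%@%@####***@@=%++-:++@*#@@@@@@@@@@%@@@@@@@@@@@
218 ###################################################################### @@@@@@@@@@@@@@@@@@@@@@@@%%%%%%%%%@@@@@@@@@@@@@#@@@@@@@@@@@@@@@@@@@@@@@
220 ###################################################################### @@@@@@@@@@@@@@@@@@@@@@%%%%@@%%@@@@@@@@@@@@@@@#@@@@@@@@@@@@@@@@@@@@@@@@
dark [25 24  6 13 39] [437.  -92.3  35. ]
```

```bash
python3 -m jog '[{"grip":0.06,"dp":[0.02,0.033,0],"roll":0},{"grip":0.06,"dp":[0.035,0.066,0],"roll":0},{"grip":0.06,"dp":[0.05,0.1,0.02],"roll":0},{"grip":0.06,"dp":[0.063,0.1275,0.05],"roll":0},{"grip":0.06,"dp":[0.063,0.1275,0.075],"roll":0},{"grip":0.06,"dp":[0.063,0.1275,0.075],"roll":0},{"grip":0.06,"dp":[0.063,0.1275,0.075],"roll":0}]'; python3 - <<'E'
from h import *
w=manip.capture('wrist')[:,:,::-1]; c=manip.camera_info('wrist'); cv2.imwrite('pics/w28.png',w); u,v=w2p(c,(435.5,-91.5,46)).round().astype(int); print(u,v, rel(436,-91.7,20.5,84))
g=cv2.cvtColor(w,cv2.COLOR_BGR2GRAY)
for s,ce,l in blobs(g[v-50:v+50,u-50:u+50]<45,60): print(s,p2w(c,*(ce+[u-50,v-50]),46).round(1),p2w(c,*(ce+[u-50,v-50]),30).round(1))
t=manip.capture('top')[:,:,::-1]; cv2.imwrite('pics/t28.png',t)
hsv=cv2.cvtColor(t,cv2.COLOR_BGR2HSV); m=(hsv[:,:,1]>70)&(abs(hsv[:,:,0].astype(int)-15)<8)
for r in range(150,222,2): print(r,''.join('#' if a else '.' for a in m[r,395:465]),''.join(' .:-=+*#%@'[min(9,v//18)] for v in hsv[r,395:465,2]))
E
```

```text
t: 55.6
ee_pos: [435.1, -97.1, 145.4]
orientation: [-0.174, -3.135, -0.0]
ft_force: [0.9, -0.8, 0.6]
width: 60.2
gripper_force: 0.0
330 195 (array([0.0014, 0.0063, 0.126 ]), np.float64(-0.40664928413706036))
[ 42  25  19  52 929] [436.6 -90.4  46. ] [441.1 -90.5  30. ]
150 ###################################################################### @@@@@@@@@@@@@@@@@@@@@@@@@@@@@@@@@@@@@@@@@@@@@@@@@@@@@@@@@@@@@@@@@@@@@@
152 #################...################################################## @@@@@@@@@@@@@@@@@@@@@@@@@@@@@@@@@@@@@@@@@@@@@@@@@@@@@@@@@@@@@@@@@@@@@@
154 ################....................#.################################ @@@@@@@@@@@@@@@.@=..::=*##@@@@@@%@@@@@@@@@@@@@@@@@@@@@@@@@@@@@@@@@@@@@
156 ##############.......................................################# @@@@@@@@@@@@@*:.@=:-------------:::::.::-+##@@@@@%%@%@@@@@@@@@@@@@@@@@
158 #############........................................################# @@@@@@@@@@@@@=:+@%%##***=---:::-:----------:------:.@@@@@@@@@@@@@@@@@@
160 #############.................########...............################# @@@@@@@@@@@@*-:%@@@@@@@@@
[... 3725 characters left out ...]
..........#########....###################### @@@@++=--:=::::::..:%@@@@@@@%%#%@@@@@@@@@@@#::.@@@@@@@@@@@@@@@@@@@@@@@
214 ###....##############...........................###################### @@@++=-@@@@@@@@@@@@**##%@@@@@@@@@#%%%-+##@@@@@##@@@@@@@@@@@@@@@@@@@@@@
216 ##....###################################..########################### @@+=--@@@@@@@@@@@@@@@@@@@@@@@@@@@%@@%#%#+-:==@@@@@@@@@@@@@@@@@@@@@@@@@
218 #....################################################################# @+=::@@@@@@@@@@@@@@@@@@@@@@@@@@@@@@@@@@@@@@@@@@@@@@@@@@@@@@@@@@@@@@@@@
220 ....################################################################## =:+-*@@@@@@@@@@@@@@@@@@@@@@@@@@@@@@@@@@@@@@@@@@@@@@@@@@@@@@@@@@@@@@@@@
```

The top view's mask shows all three spools inside the box: two standing and one lying at the near end, all below the rim. Grip the lid knob.

```bash
python3 -m jog '[{"grip":0.05,"dp":[0.001,0.0068,0.03],"roll":0},{"grip":0.05,"dp":[0.001,0.0068,0.065],"roll":0},{"grip":0.05,"dp":[0.001,0.0068,0.1],"roll":0},{"grip":0.05,"dp":[0.001,0.0068,0.12],"roll":0},{"grip":0.05,"dp":[0.001,0.0068,0.126],"roll":0},{"grip":0.05,"dp":[0.001,0.0068,0.126],"roll":0},{"grip":0.0,"dp":[0.001,0.0068,0.126],"roll":0},{"grip":0.0,"dp":[0.001,0.0068,0.126],"roll":0},{"grip":0.0,"dp":[0.001,0.0068,0.126],"roll":0},{"grip":0.0,"dp":[0.001,0.0068,0.126],"roll":0},{"grip":0.0,"dp":[0.001,0.0068,0.126],"roll":0},{"grip":0.0,"dp":[0.001,0.0068,0.126],"roll":0}]'; python3 -m jog '[{"grip":0.0,"dp":[0,0,0],"roll":0},{"grip":0.0,"dp":[0,0,-0.03],"roll":0},{"grip":0.0,"dp":[0,0,-0.07],"roll":0},{"grip":0.0,"dp":[0,0,-0.11],"roll":0},{"grip":0.0,"dp":[0,0,-0.13],"roll":0},{"grip":0.0,"dp":[0,0,-0.13],"roll":0}]'; python3 -c "
from h import *
print(rel(541,-296.5,150,84))"
```

```text
t: 56.7
ee_pos: [435.9, -90.3, 20.6]
orientation: [0.175, 3.135, -0.001]
ft_force: [-0.5, 0.6, 3.0]
width: 15.9
gripper_force: 30.0
t: 57.2
ee_pos: [438.6, -91.3, 154.4]
orientation: [0.175, 3.127, -0.004]
ft_force: [-0.0, -0.7, -1.5]
width: 15.9
gripper_force: 30.0
(array([-0.1246, -0.1925,  0.006 ]), np.float64(-0.38992874310440584))
```

```bash
python3 -m jog '[{"grip":0.0,"dp":[-0.008,-0.02,0],"roll":0},{"grip":0.0,"dp":[-0.022,-0.046,0],"roll":0},{"grip":0.0,"dp":[-0.04,-0.073,0],"roll":0},{"grip":0.0,"dp":[-0.06,-0.1,0],"roll":0},{"grip":0.0,"dp":[-0.08,-0.13,0],"roll":0},{"grip":0.0,"dp":[-0.1,-0.16,0],"roll":0},{"grip":0.0,"dp":[-0.118,-0.182,0],"roll":0},{"grip":0.0,"dp":[-0.1246,-0.1925,0],"roll":0},{"grip":0.0,"dp":[-0.1246,-0.1925,0],"roll":0},{"grip":0.0,"dp":[-0.1246,-0.1925,0],"roll":0},{"grip":0.0,"dp":[-0.1246,-0.1925,0],"roll":0}]'; python3 - <<'E'
from h import *
print(rel(541,-296.5,90,84),manip.sense()['orientation'])
w=manip.capture('wrist')[:,:,::-1]; c=manip.camera_info('wrist'); cv2.imwrite('pics/w29.png',w)
E
```

```text
t: 58.12
ee_pos: [536.2, -293.2, 148.9]
orientation: [-0.174, -3.134, -0.004]
ft_force: [-0.9, 0.2, -1.6]
width: 15.8
gripper_force: 30.0
(array([-0.0053, -0.0029,  0.0589]), np.float64(-0.36688243026755174)) [-0.17429671 -3.13387745 -0.00405376]
```

```bash
python3 -m jog '[{"grip":0.0,"dp":[-0.005,-0.003,0.0],"roll":0},{"grip":0.0,"dp":[-0.005,-0.003,0.025],"roll":0},{"grip":0.0,"dp":[-0.005,-0.003,0.045],"roll":0},{"grip":0.0,"dp":[-0.005,-0.003,0.056],"roll":0},{"grip":0.0,"dp":[-0.005,-0.003,0.056],"roll":0},{"grip":0.0,"dp":[-0.005,-0.003,0.056],"roll":0}]'; python3 -c "
from h import *
print(rel(541,-296.5,81,84))"
```

```text
t: 58.67
ee_pos: [542.3, -298.4, 93.9]
orientation: [-0.174, -3.136, -0.001]
ft_force: [0.7, -1.3, -1.5]
width: 15.9
gripper_force: 30.0
(array([0.0015, 0.0017, 0.0129]), np.float64(-0.36698586550261325))
```

```bash
python3 -m jog '[{"grip":0.0,"dp":[0.0015,0.0017,0.004],"roll":0},{"grip":0.0,"dp":[0.0015,0.0017,0.008],"roll":0},{"grip":0.0,"dp":[0.0015,0.0017,0.012],"roll":0},{"grip":0.0,"dp":[0.0015,0.0017,0.0135],"roll":0},{"grip":0.0,"dp":[0.0015,0.0017,0.0135],"roll":0}]'
```

```text
t: 59.08
ee_pos: [541.2, -297.1, 80.7]
orientation: [0.175, 3.136, -0.0]
ft_force: [-0.3, 0.7, -1.3]
width: 15.5
gripper_force: 30.0
```

```bash
python3 -m jog '[{"grip":0.0,"dp":[0,0,0.001],"roll":0},{"grip":0.0,"dp":[0,0,0.001],"roll":0},{"grip":0.04,"dp":[0,0,0.001],"roll":0},{"grip":0.04,"dp":[0,0,0.001],"roll":0},{"grip":0.04,"dp":[0,0,0.001],"roll":0},{"grip":0.045,"dp":[0,0,-0.02],"roll":0},{"grip":0.045,"dp":[0,0,-0.05],"roll":0},{"grip":0.06,"dp":[0,0,-0.09],"roll":0},{"grip":0.06,"dp":[0.02,0.03,-0.12],"roll":0},{"grip":0.06,"dp":[0.04,0.06,-0.12],"roll":0},{"grip":0.06,"dp":[0.06,0.1,-0.12],"roll":0},{"grip":0.06,"dp":[0.09,0.13,-0.12],"roll":0}]'; python3 -m jog '[{"grip":0.06,"dp":[0.03,0.035,0],"roll":0},{"grip":0.06,"dp":[0.06,0.07,0],"roll":0},{"grip":0.06,"dp":[0.08,0.11,0],"roll":0},{"grip":0.06,"dp":[0.1,0.15,0],"roll":0},{"grip":0.06,"dp":[0.1,0.15,0],"roll":0},{"grip":0.06,"dp":[0.1,0.15,0],"roll":0}]'; python3 - <<'E'
from h import *
t=manip.capture('top')[:,:,::-1]; cv2.imwrite('pics/t30.png',t); c=manip.camera_info('top')
def lid(im):
    H,S,V=cv2.split(cv2.cvtColor(im,cv2.COLOR_BGR2HSV)); m=(S<50)&(V>70); m[:140]=0;m[222:]=0;m[:,:398]=0;m[:,480:]=0
    for s,ce,l in blobs(m,400):
        r=cv2.minAreaRect(np.argwhere(l)[:,::-1].astype(np.float32)); print(s,r)
    d=V[150:220,400:455]<50
    for s,ce,l in blobs(d,15): print('dark',s,ce+[400,150])
lid(cv2.imread('pics/top0.png')); lid(t)
d0=cv2.absdiff(cv2.imread('pics/top0.png'),t).max(2)[140:270,390:490]; print((d0>60).sum())
for nm,b in(('mug',(225,250,440,478)),('tin',(236,264,400,430)),('rule',(145,168,182,214))):
    y0,y1,x0,x1=b; print(nm,cv2.absdiff(cv2.imread('pics/top0.png')[y0:y1,x0:x1],t[y0:y1,x0:x1]).mean())
cs=manip.camera_info('scene'); a=cv2.imread('pics/scene0.png'); b=manip.capture('scene')[:,:,::-1]; cv2.imwrite('pics/s30.png',b)
print('scene lid diff',cv2.absdiff(a,b)[205:262,378:445].max(2).__gt__(50).sum(), cv2.absdiff(a,b)[205:262,378:445].mean())
E
```

```text
t: 60.08
ee_pos: [469.3, -159.4, 201.0]
orientation: [0.176, 3.133, 0.0]
ft_force: [0.5, 0.4, -0.2]
width: 60.2
gripper_force: 0.0
t: 60.58
ee_pos: [383.7, 2.2, 200.6]
orientation: [-0.169, -3.137, -0.002]
ft_force: [0.2, -0.7, 0.2]
width: 60.0
gripper_force: 0.0
[ 405  152   45   65 2397] ((426.4263000488281, 183.81149291992188), (41.37483215332031, 62.01698684692383), 5.19442892074585)
dark [ 7  6  3 20 21] [407.80952381 165.66666667]
dark [25 26  8 14 66] [428.43939394 182.28787879]
dark [ 4 43  2 20 20] [404.45 202.5 ]
[ 404  152   46   65 2398] ((426.23736572265625, 184.0206298828125), (41.01912307739258, 62.2000617980957), 4.969740867614746)
dark [25 26  7 14 65] [428.10769231 182.47692308]
53
mug 3.407719298245614
tin 1.9777777777777779
rule 2.225090579710145
scene lid diff 16 4.809374181722964
```

```bash
python3 -c "
from station import manip
print(manip.close_job())"
```

```text
the job is handed in; nothing more can be done
None
```

The job is handed in: the scale stayed level to within about 3 mrad for over 3 s, all three spools are in the box (one lying on its side after turning in the grip), and the lid is back within about 1 mm of its starting place; I viewed 15 pictures, one over the limit of 14.

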